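# Lock the reagent jar away in the bolted chest

### The job

Put the squat wide-capped jar back in the steel reagent chest, standing upright and set down gently, then lower the hatch without slamming it until it is fully shut. Lock it: slide the barrel bolt fully home through its keeper and turn its handle down into the notch so that it cannot slide back. Do not knock over or shove about the other bottles and labware.

Things in the scene. Friction and masses are not known exactly. Their poses are not given: they have to be found in the camera images.
- jar: The jar to put away: squat amber glass jar with a wide white screw cap, loose, about 200 g (varies). Glass body 52 mm diameter up to 58 mm high, cap 56 mm diameter from 58 to 84 mm. Origin: centre of its underside, z up.
- tall_bottle: Leave alone: slender amber bottle with a narrow white cap, body 45 mm diameter, 125 mm high, loose. Origin: centre of its underside.
- low_tub: Leave alone: low wide amber tub with a white lid 78 mm diameter, 46 mm high, loose. Origin: centre of its underside.
- stored_a: Amber bottle already standing inside the chest on its hinge side, 42 mm diameter, 94 mm high, loose. Origin: centre of its underside.
- stored_b: Amber bottle already standing inside the chest on its hinge side, 48 mm diameter, 86 mm high, loose. Origin: centre of its underside.
- well_plates: Leave alone: two stacked stained well plates, 86 x 128 x 41 mm together, loose. Origin: centre of the underside.
- petri_stack: Leave alone: stack of four petri dishes, 92 mm diameter, 60 mm high, loose. Origin: centre of the underside.
- chest: Grey steel reagent chest, fixed, 220 mm (x) x 320 mm (y) x 115 mm high. Origin: centre of its underside; its -x side faces the robot, its +y end carries the hinge. In its frame the top opening runs x -90 to +90, y -50 to +130 mm; the inner floor is 8 mm up; the closed part of the top (the deck, y -160 to -50 mm) carries the keeper.
- chest_place (a point): Point on the chest's inner floor (8 mm above the bench), at the chest's x = 0, y = 0: the middle of the free space for the jar. The stored bottles stand about 100 mm from it towards +y. Axes as the chest.
- keeper (a point): Centre of the keeper's tunnel on the deck, at the chest's (0, -77, 132.5) mm: a steel staple 22 mm wide, 16 mm long along y, its top 144 mm above the bench, tunnel 14 mm wide. A padlock loop stands 28 mm further towards -y, 19 mm high.
- hatch (a joint): Hatch angle, rad: 0 shut, flat on the chest's top; 1.57 upright; up to 1.95 leaning back over the +y end. Hinge axis: along the chest's x through its (0, 145, 116) mm. Stiff hinge (0.8 N m friction, lid about 0.5 kg) that holds at any angle: it must be pushed all the way down, 3 to 8 N near the free edge.
- hatch_edge (a point): Middle of the hatch's free edge, on its outer face, 205 mm from the hinge. The hatch is a flat 6 mm steel lid 200 mm wide; its outer face lies 5 mm off the hinge axis (shut: on top, 121 mm above the bench). Axes of the hatch: x along the hinge, -y from hinge to free edge, z out of the outer face.
- bolt (a joint): Travel of the barrel bolt (10 mm steel rod) along the chest's -y, m: 0 withdrawn, 0.038 home against its stop. It lies on the middle of the hatch's outer face, axis 11.5 mm off it; barrel 19 mm wide, top 21 mm off the face. Tip 6 mm short of the hatch's edge at 0, 32 mm beyond it at home. Friction 1.5 N. Shot with the hatch not shut it strikes deck or keeper.
- bolt_handle (a joint): Turn of the bolt's handle about the rod, rad: 0 straight out of the hatch (upright when shut), 1.35 turned down to the chest's -x side. The bolt slides freely only with the handle upright in the barrel's slot (within about 0.2 rad), leaning more it binds; it turns down only in the notches at both ends of the travel (below 0.005, above 0.035). Stays where left; about 1 N at the knob.
- knob (a point): Centre of the steel ball knob, 16 mm diameter, at the end of the bolt's handle, a 7 mm stem; 32 mm from the rod's axis. With the hatch shut and the handle upright it is 164.5 mm above the bench, and at the chest's y = 10 mm minus the bolt's travel.

How it is judged:
By the outcome, as a careful person would: the job done as asked, in the order asked, and still so for the second after the job is handed in, with the robot touching nothing.
It also fails if it takes over 72 s, if anything falls off the work surface, if the arm or the gripper's body presses on something with over 40 N, if the wrist force passes 120 N, or if a joint passes its speed limit or range.

### The arm

A 6-joint arm with a two-finger parallel gripper is mounted at the origin on the work surface. World frame = base frame: x ahead of the robot, y to its left, z up, the work surface at z = 0. Lengths are in mm, angles in degrees, forces in N, time in s.
With the tool pointing down it reaches from about 350 to 850 mm from the base axis. Payload 8.1 kg.
Tool frame: the origin (TCP) lies midway between the tips of the shut fingers; the grasp point (between the pads) lies 19 mm behind it; z points along the fingers, x is the direction in which the jaws open and shut, and the axes are right-handed (so a half turn about z gives the same grasp; the last joint's range is limited). The gripper opens to 85 mm and grips with 20 to 120 N. Pads are 22 mm wide; open, the fingers measure 114 mm over their backs; the gripper's body (76 mm by 85 mm) begins 54 mm behind the grasp point. The pads swing forward as they close: fully open they stand 13 mm farther back than shut.
Start: joints at [59.966, 7.471, 85.268, -0, 87.261, -4.893], TCP at [254.892, 543.171, 203.892] pointing down, gripper open.
Joint ranges: [-169.43, 169.43], [-51.17, 129.36], [1.28, 143.12], [-76.62, 256.62], [0, 156.53], [-152.29, 152.29]. Speed limits (degrees/s): [136.94, 136.94, 159.86, 180, 180, 180].

### API

Orientations are given as [roll, pitch, yaw] about the fixed x, y, z axes, in that order (R = Rz(yaw) Ry(pitch) Rx(roll)).
In Python, from bench import monitor, cams, r gives the robot as it stands.
- The arm moves only by the tool jog_arm, never from a script. Its arguments are lists of equal length, an entry for each row: "offset": the shift along the tool's x, y, z in mm, a list of three; "delta_rot": the turn, a rotation vector about the tool's x, y, z in degrees, a list of three; "jaw": the opening in per cent of the stroke, from 0 (shut) to 100 (fully open). In form: {"offset": [[x, y, z], ...], "delta_rot": [[rx, ry, rz], ...], "jaw": [jaw, ...]}. A call has 1 to 20 rows; each row shifts and turns the pose as measured when the row begins, along the tool's axes as they then stand; what a row does not reach is not made up. A row lasts 1/10 s, in which the tool goes at most 50 mm and 8.59 degrees, less where a joint would pass 70% of its speed; a pose out of reach is approached as far as the arm can. A call is refused whole if a number of a shift passes 50 or a number of a turn 8.59, either way. A call with a gripper value outside its range is refused whole. The fingers move at their own pace and stop on an object; "newtons" is the grip in N (left out, the last holds). Time passes only in rows, so rows that do not move let the fingers close. It gives the time, the measured TCP pose, the force and the opening at its end, in the units of the state.
- monitor.sense(): the state, without advancing time (a new reading comes with each control period).
- cams.snapshot(name): name is "side" or "top" or "wrist"; returns (picture, depth): 420x560x3 uint8, red, green, blue; 420x560 float32, mm along the optical axis (not along the pixel's ray), 0 where there is no reading.
- cams.camera_model(name): a dict with "K" (3x3 intrinsics, pixels), "camera_from_world" (4x4, takes a point from world to camera coordinates). Camera axes: x right, y down, z forward; pixel columns grow to the right and rows downward; lengths in mm; the calibration is good to about 2 mm. A picture is of the moment at which its call begins: read the wrist's pose just before it. camera_model takes no time and is no camera call; for the wrist camera it gives the pose at the moment of the call.
- r.hand_in(): hands the job in, once; it reports no verdict.
The state is a dict: "time": time; "joint_pos": joint angles; "qd": joint speeds; "joint_efforts": joint torques, N m; "tool_pos": TCP position; "tcp_rot": TCP orientation; "ft_force": force on the tool from outside, world axes, zero at the start; "wrist_torque": the same for the moment, N m; "finger_gap": finger opening in mm.
Only numpy, scipy, OpenCV 4.12 (cv2) and the standard library are available. Lean on these libraries where they do the work, as an engineer would, in place of code of your own. Each camera call takes 0.05 s, during which the arm holds its last target.

## Working session

There is one attempt and no reset: what is moved stays moved. The work goes in short steps, Python scripts to look and compute and a tool call to move; the robot and the scene stay as the last step left them, time stands still between calls to the robot, and variables do not carry over. Pictures are saved under pics/ and viewed, and the job is handed in when it is done.

Besides the shell and the picture viewer there is one more tool, called as name(argument=value, ...), one argument or row to a line, values as JSON. jog_arm: Moves the arm, as the interface text tells. Its arguments: {"type":"object","properties":{"offset":{"type":"array","items":{"type":"array","items":{"type":"number"}}},"delta_rot":{"type":"array","items":{"type":"array","items":{"type":"number"}}},"jaw":{"type":"array","items":{"type":"number"}},"newtons":{"type":"number"}},"required":["offset","delta_rot","jaw"]}

```bash
ls; mkdir -p pics; python3 - <<'E'
from bench import monitor,cams,r
import cv2,numpy as np
print(monitor.sense())
for n in ["top","side"]:
    p,d=cams.snapshot(n); np.savez(f"pics/{n}0.npz",p=p,d=d,**cams.camera_model(n))
    cv2.imwrite(f"pics/{n}0.png",p[:,:,::-1])
E
```

```text
pics
{'time': 0.0, 'joint_pos': array([ 5.99647787e+01,  7.51541710e+00,  8.53300314e+01,  1.68081251e-05,
        8.72620357e+01, -4.89250889e+00]), 'qd': array([-0.07610886, -0.05956441,  0.07952105, -0.01678322, -0.00698087,
        0.00714796]), 'joint_efforts': array([-1.07483993e-03, -5.69400108e+01, -5.00553703e+01, -2.17443526e-04,
        1.50640908e-02,  5.03175272e-05]), 'tool_pos': array([254.59286252, 542.63375256, 202.83405862]), 'tcp_rot': array([-1.79990816e+02,  1.07091121e-01,  6.48572953e+01]), 'ft_force': array([ 0.76546647, -0.00391272,  0.02449494]), 'wrist_torque': array([0.0108026 , 0.01148981, 0.03276487]), 'finger_gap': 85.30546390371404}
```

View pics/top0.png

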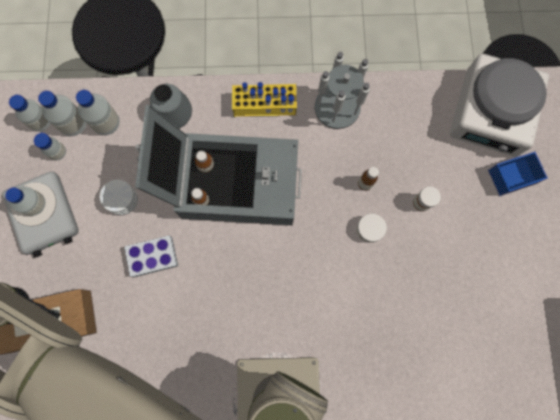

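View pics/side0.png

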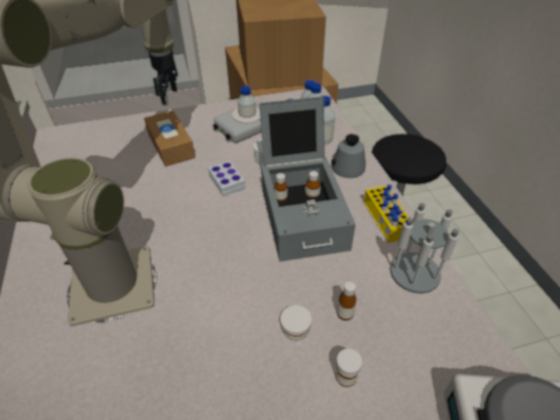

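```bash
cat > h.py <<'E'
import numpy as np,cv2
def load(n):
    z=np.load(f"pics/{n}.npz"); return z['p'],z['d'],z['K'],z['camera_from_world']
def cloud(d,K,T):
    v,u=np.mgrid[:d.shape[0],:d.shape[1]]
    P=np.stack([(u-K[0,2])/K[0,0]*d,(v-K[1,2])/K[1,1]*d,d],-1)
    R,t=T[:3,:3],T[:3,3]
    return (P-t)@R
def proj(X,K,T):
    c=np.asarray(X)@T[:3,:3].T+T[:3,3]; q=c@K.T; return q[...,:2]/q[...,2:]
def ray(u,v,z,K,T):
    R,t=T[:3,:3],T[:3,3]; o=-R.T@t; dr=R.T@np.linalg.solve(K,[u,v,1.]); return o+dr*(z-o[2])/dr[2]
E
python3 - <<'E'
from h import *
np.set_printoptions(precision=1,suppress=True)
p,d,K,T=load("top0"); print(K, (-T[:3,:3].T@T[:3,3]))
C=cloud(d,K,T)
for n,u,v in [("jar",428,198),("tall",371,173),("tub",371,228),("sa",204,157),("sb",197,192),("petri",118,197),("well",150,256),("deck",285,150),("deck2",285,210),("deck3",265,210),("keeper",267,175),("bench",330,250)]:
    print(n,C[v,u])
# jar cap
for n,(u0,u1,v0,v1),zmin in [("jar",(405,450,175,225),70),("tub",(350,395,205,250),38),("tall",(350,390,155,200),60)]:
    s=C[v0:v1,u0:u1].reshape(-1,3); s=s[s[:,2]>zmin]; print(n,len(s),s.mean(0),s.min(0),s.max(0), (s.min(0)+s.max(0))/2)
s=C[130:225,245:300].reshape(-1,3); s=s[(s[:,2]>108)&(s[:,2]<122)]
r=cv2.minAreaRect(s[:,:2].astype(np.float32)); print("deck",r,cv2.boxPoints(r))
a=cv2.resize(p[100:240,120:310,::-1],None,fx=4,fy=4,interpolation=cv2.INTER_CUBIC); cv2.imwrite("pics/c1.png",a)
a=cv2.resize(p[140:260,340:450,::-1],None,fx=4,fy=4,interpolation=cv2.INTER_CUBIC); cv2.imwrite("pics/c2.png",a)
E
```

```text
[[487.7   0.  269.3]
 [  0.  487.7 202.3]
 [  0.    0.    1. ]] [ 222.9   12.  1378.2]
jar [ 524.9 -421.8   83.6]
tall [ 588.3 -263.1  122.6]
tub [ 452.1 -268.4   47.6]
sa [652.8 187.8  98. ]
sb [553.5 206.   98.9]
petri [554.7 432.   59.7]
well [389.8 341.5  43.9]
deck [661.8 -35.3 114.3]
deck2 [493.9 -30.  117. ]
deck3 [496.6  22.9 110.6]
keeper [582.4  15.3 147.7]
bench [ 400.5 -158.4   -4.6]
jar 363 [ 517.7 -410.3  130.3] [ 222.9 -455.3   70.1] [ 556.2   12.  1378.2] [ 389.5 -221.6  724.1]
tub 631 [ 448.6 -264.8   78. ] [ 222.9 -311.6   38.5] [ 492.9   12.  1378.2] [ 357.9 -149.8  708.3]
tall 256 [ 575.3 -257.2  133.9] [ 222.9 -288.6   60.1] [ 610.6   12.  1378.2] [ 416.7 -138.3  719.1]
deck ((587.4325561523438, 9.742874145507812), (145.4322509765625, 224.39822387695312), 85.15269470214844) [[469.5 -53.2]
 [693.1 -72.2]
 [705.4  72.7]
 [481.8  91.7]]
```

View pics/c1.png

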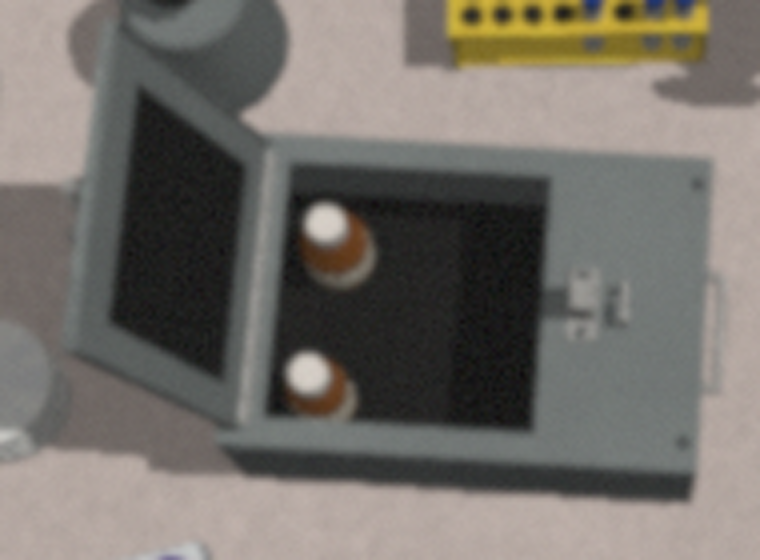

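View pics/c2.png

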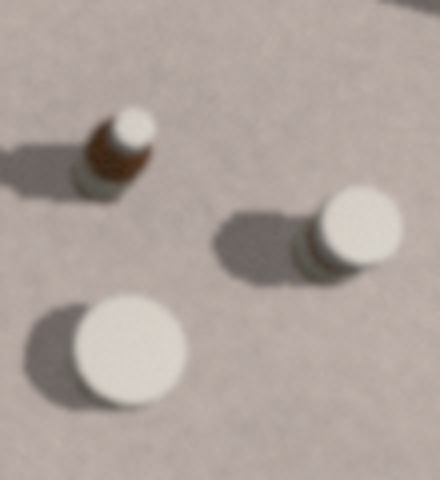

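```bash
python3 - <<'E'
from h import *
np.set_printoptions(precision=1,suppress=True)
p,d,K,T=load("top0")
def f(x,y,z,u0=120,v0=100): return ray((x+.5)/4-.5+u0,(y+.5)/4-.5+v0,z,K,T)
for n,x,y,z in [("corner far -y",711,160,115),("corner near -y",692,473,115),("open far -y",551,178,115),("open near -y",533,430,115),("open near +y",265,415,115),("open far+y",290,163,115),("keeper top",583,302,144),("loop",620,305,134),("sb cap",308,373,90),("sa cap",326,223,94),("near+y rim",220,440,115)]: print(n,f(x,y,z))
for n,x,y,z in [("jar",361,226,84),("tub",130,350,46),("tall",134,129,125)]: print(n,f(x,y,z,340,140))
q,d,K2,T2=load("side0")
for n,u,v,z in [("jar",348.5,360,84),("tub",296,320,46),("tall",349,288,125),]: print("side",n,ray(u,v,z,K2,T2))
cv2.imwrite("pics/s1.png",cv2.resize(q[80:270,220:370,::-1],None,fx=4,fy=3.1,interpolation=cv2.INTER_CUBIC))
cv2.imwrite("pics/s2.png",cv2.resize(q[270:400,260:380,::-1],None,fx=4,fy=4,interpolation=cv2.INTER_CUBIC))
E
```

```text
corner far -y [690.6 -70.1 115. ]
corner near -y [472.6 -49.6 115. ]
open far -y [680.4  39.7 115. ]
open near -y [504.2  54.9 115. ]
open near +y [518.8 232.9 115. ]
open far+y [695.8 218.4 115. ]
keeper top [583.2  19.6 144. ]
loop [583.4  -4.8 134. ]
sb cap [553.4 208.4  90. ]
sa cap [659.1 196.4  94. ]
near+y rim [502.6 262.4 115. ]
jar [ 529.9 -427.3   84. ]
tub [ 454.7 -272.    46. ]
tall [ 590.6 -268.5  125. ]
side jar [ 527.1 -428.    84. ]
side tub [ 452.8 -278.2   46. ]
side tall [ 586.  -275.1  125. ]
```

View pics/s1.png

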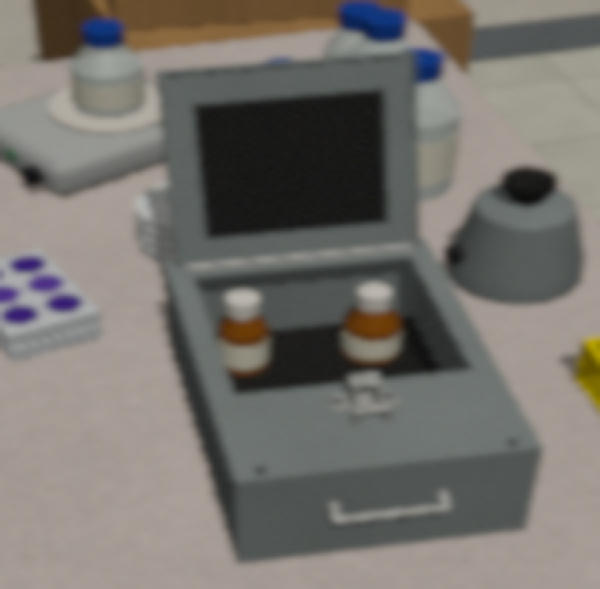

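View pics/s2.png

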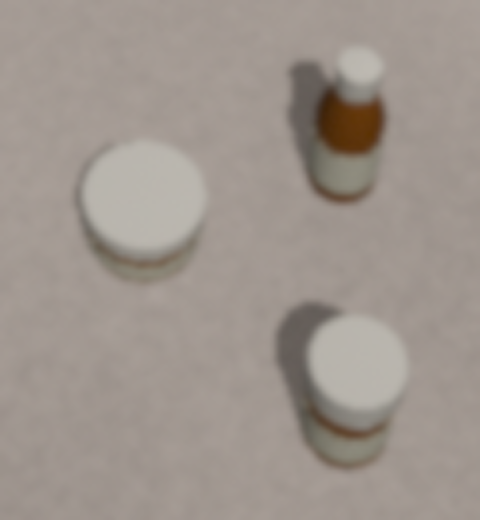

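jog_arm(
  offset=[
    [0,0,0],
    [0,0,0],
    [0,0,0],
    [0,0,0],
    [0,0,0],
    [0,0,0],
    [0,0,0],
    [0,0,0],
    [0,0,0],
  ],
  delta_rot=[
    [0,0,7.8],
    [0,0,7.8],
    [0,0,7.8],
    [0,0,7.8],
    [0,0,7.8],
    [0,0,7.8],
    [0,0,7.8],
    [0,0,7.8],
    [0,0,7.8],
  ],
  jaw=[100,100,100,100,100,100,100,100,100],
  newtons=30,
)

```text
time: 1.0
tool_pos: [252.9, 539.7, 197.0]
tcp_rot: [179.4, 0.3, -8.0]
ft_force: [0.3, 0.3, 0.0]
finger_gap: 85.6
```

```bash
cat >> h.py <<'E'
from scipy.spatial.transform import Rotation as Ro
def tool(s): return Ro.from_euler('xyz',s['tcp_rot'],degrees=True).as_matrix()
def go(s,target,yaw=None):
    "tool-frame shift to a world target, and rotvec to pointing-down yaw"
    R=tool(s); o=R.T@(np.asarray(target)-s['tool_pos'])
    rv=np.zeros(3)
    if yaw is not None: rv=Ro.from_matrix(R.T@Ro.from_euler('xyz',[180,0,yaw],degrees=True).as_matrix()).as_rotvec(degrees=True)
    return o,rv
E
cat > g.py <<'E'
import sys; from h import *; from bench import monitor
np.set_printoptions(precision=2,suppress=True)
s=monitor.sense(); a=[float(x) for x in sys.argv[1:]]
print(s['time'],s['tool_pos'],s['tcp_rot'],s['ft_force'],s['finger_gap'],s['joint_pos'])
if len(a)>=3: print("off,rot",*go(s,a[:3],a[3] if len(a)>3 else None))
E
python3 g.py 529 -427.5 200 -5
```

```text
1.0 [252.88 539.7  196.99] [179.36   0.26  -8.01] [0.29 0.26 0.03] 85.57143450693734 [59.97  7.76 85.68  0.   87.26 67.98]
off,rot [408.22 919.27   5.44] [ 0.64  0.28 -3.01]
```

jog_arm(
  offset=[
    [19,43,-1],
    [19.8,45,-1],
    [19.8,45,-1],
    [19.8,45,-1],
    [19.8,45,-1],
    [19.8,45,-1],
    [19.8,45,-1],
    [19.8,45,-1],
    [19.8,45,-1],
    [19.8,45,-1],
    [19.8,45,-1],
    [19.8,45,-1],
    [19.8,45,-1],
    [19.8,45,-1],
    [19.8,45,-1],
    [19.8,45,-1],
    [19.8,45,-1],
    [19.8,45,-1],
    [15,35,-1],
    [8,20,-1],
  ],
  delta_rot=[
    [0,0,-1],
    [0,0,-1],
    [0,0,-1],
    [0,0,0],
    [0,0,0],
    [0,0,0],
    [0,0,0],
    [0,0,0],
    [0,0,0],
    [0,0,0],
    [0,0,0],
    [0,0,0],
    [0,0,0],
    [0,0,0],
    [0,0,0],
    [0,0,0],
    [0,0,0],
    [0,0,0],
    [0,0,0],
    [0,0,0],
  ],
  jaw=[100,100,100,100,100,100,100,100,100,100,100,100,100,100,100,100,100,100,100,100],
)

```text
time: 3.0
tool_pos: [544.0, -375.5, 216.0]
tcp_rot: [179.1, 0.8, -5.0]
ft_force: [0.0, 0.7, -0.8]
finger_gap: 85.2
```

```bash
python3 g.py 529 -427.5 120 -5
```

```text
3.0 [ 544.04 -375.5   215.97] [179.11   0.77  -5.04] [ 0.02  0.69 -0.76] 85.23646621330903 [-38.36  16.92  73.24  -1.16  89.99 -33.32]
off,rot [-9.12 51.62 96.91] [ 0.89  0.77 -0.04]
```

jog_arm(
  offset=[
    [-5,26,10],
    [-4,22,20],
    [-1,4,5],
    [0,0,0],
  ],
  delta_rot=[
    [0.5,0.4,0],
    [0.4,0.4,0],
    [0,0,0],
    [0,0,0],
  ],
  jaw=[100,100,100,100],
)

```text
time: 3.4
tool_pos: [528.1, -431.5, 177.5]
tcp_rot: [-179.9, 0.1, -5.2]
ft_force: [-0.0, -0.2, 0.5]
finger_gap: 85.4
```

```bash
python3 - <<'E'
from bench import monitor,cams
from h import *
np.set_printoptions(precision=1,suppress=True)
K,T=[cams.camera_model("wrist")[k] for k in("K","camera_from_world")]
p,d=cams.snapshot("wrist"); cv2.imwrite("pics/w1.png",p[:,:,::-1]); np.savez("pics/w1.npz",p=p,d=d,K=K,camera_from_world=T)
print(proj([529,-427.5,84],K,T), -T[:3,:3].T@T[:3,3],T[2,:3])
E
python3 g.py 529 -427.5 120 -5
```

```text
[275.2 199. ] [ 535.2 -362.9  348.1] [-0.  -0.3 -1. ]
3.45 [ 528.1  -431.11  177.6 ] [-179.85    0.11   -5.2 ] [-1.22  0.22  0.34] 85.16984732876392 [-43.56  20.95  72.31   0.05  86.92 -38.36]
off,rot [ 0.68 -3.53 57.61] [-0.15  0.11 -0.2 ]
```

View pics/w1.png

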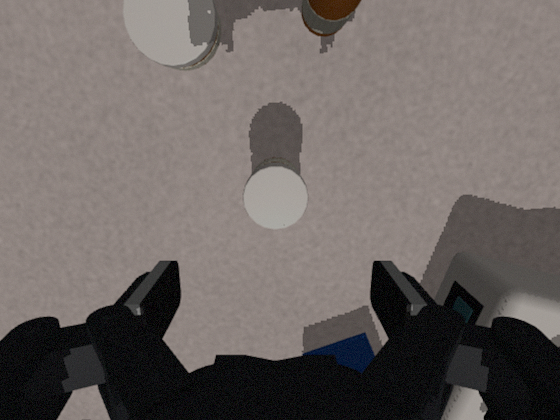

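jog_arm(
  offset=[
    [0.4,-2.5,25],
    [0.3,-1.5,35],
    [0,0,35],
    [0,0,25],
    [0,0,7],
  ],
  delta_rot=[
    [0,0,0],
    [0,0,0],
    [0,0,0],
    [0,0,0],
    [0,0,0],
  ],
  jaw=[100,100,100,100,100],
)

```text
time: 3.95
tool_pos: [535.8, -423.8, 55.9]
tcp_rot: [179.8, -0.4, -4.9]
ft_force: [-0.2, 0.8, 0.3]
finger_gap: 85.4
```

```bash
python3 g.py 529 -427 46 -5
```

```text
3.95 [ 535.82 -423.77   55.91] [179.78  -0.45  -4.87] [-0.2   0.82  0.35] 85.40116804923258 [-42.7   25.57  79.45   0.11  74.49 -37.86]
off,rot [-6.6   3.76  9.88] [ 0.22 -0.45  0.13]
```

jog_arm(
  offset=[
    [-6.5,3.5,8],
    [0,0,0],
  ],
  delta_rot=[
    [0.2,-0.4,0],
    [0,0,0],
  ],
  jaw=[100,100],
)

```text
time: 4.15
tool_pos: [529.7, -425.3, 48.5]
tcp_rot: [-180.0, -0.0, -4.7]
ft_force: [-1.2, 0.7, 0.2]
finger_gap: 85.5
```

```bash
python3 g.py 529 -427 46 -5
```

```text
4.15 [ 529.65 -425.32   48.53] [-180.     -0.01   -4.73] [-1.23  0.7   0.16] 85.50340547071681 [-43.09  25.92  79.81   0.01  74.26 -38.37]
off,rot [-0.51  1.73  2.53] [-0.   -0.01  0.27]
```

Close on the cap.

jog_arm(
  offset=[
    [-0.5,1.5,1],
    [0,0,-0.6],
    [0,0,-0.6],
    [0,0,-0.6],
    [0,0,-0.6],
    [0,0,-0.6],
    [0,0,-0.6],
    [0,0,-0.6],
  ],
  delta_rot=[
    [0,0,0],
    [0,0,0],
    [0,0,0],
    [0,0,0],
    [0,0,0],
    [0,0,0],
    [0,0,0],
    [0,0,0],
  ],
  jaw=[100,80,60,50,50,50,50,50],
  newtons=30,
)

```text
time: 4.95
tool_pos: [532.1, -430.0, 59.3]
tcp_rot: [179.7, -0.5, -4.8]
ft_force: [0.4, -0.7, 0.2]
finger_gap: 42.5
```

```bash
python3 g.py 529 -427 230 -5
```

```text
4.95 [ 532.14 -429.97   59.32] [179.65  -0.47  -4.76] [ 0.45 -0.7   0.21] 42.538850008721695 [-43.24  25.44  79.25   0.02  74.73 -38.49]
off,rot [  -1.98   -1.67 -170.72] [ 0.35 -0.47  0.24]
```

```bash
python3 - <<'E'
from bench import monitor,cams
from h import *
K,T=[cams.camera_model("wrist")[k] for k in("K","camera_from_world")]
p,d=cams.snapshot("wrist"); cv2.imwrite("pics/w2.png",p[:,:,::-1])
p2,d=cams.snapshot("side"); cv2.imwrite("pics/s3.png",cv2.resize(p2[240:400,240:420,::-1],None,fx=3,fy=3))
print(proj([529,-427,84],K,T))
E
python3 g.py
```

```text
[267.42736219 259.27531238]
5.05 [ 532.2  -430.01   59.36] [179.65  -0.47  -4.76] [ 0.03 -0.32  0.61] 42.4518301852683 [-43.24  25.44  79.25   0.02  74.72 -38.49]
```

View pics/w2.png

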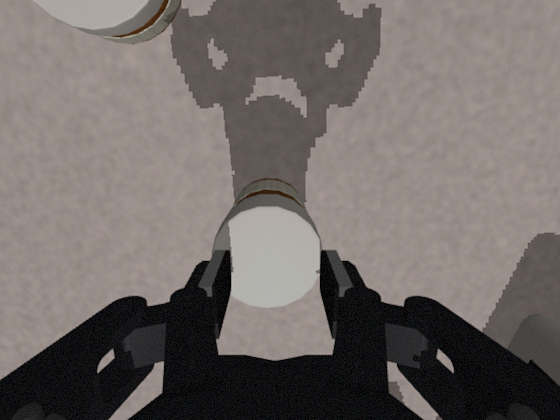

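View pics/s3.png

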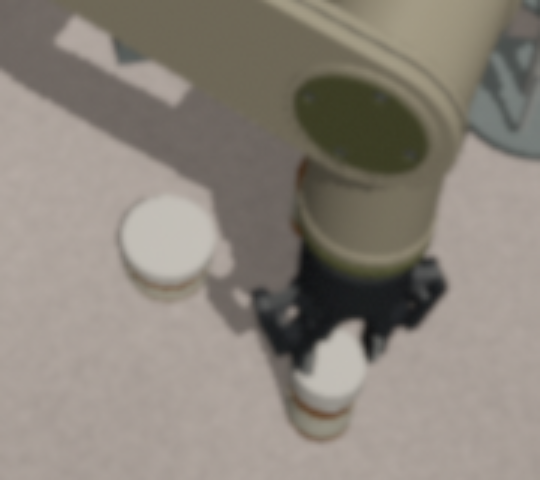

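```bash
python3 - <<'E'
from bench import monitor,cams
from h import *
np.set_printoptions(precision=0,suppress=True)
K,T=[cams.camera_model("wrist")[k] for k in("K","camera_from_world")]
p,d=cams.snapshot("wrist"); C=cloud(d,K,T)
for v in (215,230,245,255,265,280,300,320):
    print(v,[C[v,u].round().tolist() for u in (205,218,224,228,234,268,318,326,332,345)])
print(proj([[529,-427,84],[532,-430,59],[532,-430,78],[532-21,-428,72],[532+21,-432,72]],K,T))
E
```

```text
215 [[481.0, -426.0, 1.0], [491.0, -427.0, 1.0], [495.0, -427.0, -0.0], [510.0, -407.0, 70.0], [515.0, -403.0, 82.0], [531.0, -404.0, 84.0], [565.0, -433.0, -0.0], [571.0, -433.0, 2.0], [576.0, -434.0, 0.0], [585.0, -435.0, 1.0]]
230 [[480.0, -438.0, 0.0], [489.0, -438.0, 0.0], [510.0, -410.0, 84.0], [512.0, -410.0, 84.0], [514.0, -410.0, 84.0], [531.0, -412.0, 84.0], [565.0, -445.0, 0.0], [571.0, -446.0, 0.0], [575.0, -446.0, 2.0], [585.0, -447.0, 0.0]]
245 [[478.0, -450.0, 0.0], [506.0, -417.0, 84.0], [509.0, -417.0, 84.0], [511.0, -418.0, 85.0], [513.0, -418.0, 84.0], [530.0, -420.0, 84.0], [554.0, -421.0, 85.0], [570.0, -458.0, -0.0], [575.0, -458.0, 1.0], [585.0, -459.0, -0.0]]
255 [[477.0, -458.0, 0.0], [508.0, -416.0, 98.0], [511.0, -417.0, 98.0], [512.0, -418.0, 96.0], [513.0, -424.0, 83.0], [530.0, -424.0, 85.0], [554.0, -427.0, 85.0], [556.0, -421.0, 98.0], [558.0, -421.0, 99.0], [585.0, -467.0, 1.0]]
265 [[502.0, -420.0, 100.0], [510.0, -417.0, 108.0], [512.0, -416.0, 109.0], [512.0, -422.0, 97.0], [512.0, -428.0, 85.0], [529.0, -430.0, 84.0], [554.0, -432.0, 84.0], [555.0, -421.0, 107.0], [557.0, -420.0, 109.0], [564.0, -425.0, 101.0]]
280 [[507.0, -416.0, 122.0], [512.0, -417.0, 121.0], [511.0, -423.0, 109.0], [511.0, -429.0, 99.0], [511.0, -437.0, 84.0], [528.0, -438.0, 84.0], [563.0, -487.0, 0.0], [554.0, -427.0, 109.0], [555.0, -421.0, 121.0], [559.0, -420.0, 122.0]]
300 [[510.0, -415.0, 137.0], [511.0, -424.0, 123.0], [511.0, -431.0, 112.0], [511.0, -437.0, 102.0], [494.0, -499.0, -0.0], [527.0, -450.0, 84.0], [562.0, -505.0, 1.0], [553.0, -436.0, 110.0], [554.0, -428.0, 123.0], [556.0, -419.0, 137.0]]
320 [[515.0, -410.0, 155.0], [511.0, -430.0, 126.0], [484.0, -517.0, 1.0], [487.0, -517.0, 0.0], [492.0, -517.0, 1.0], [520.0, -520.0, 0.0], [561.0, -524.0, 1.0], [568.0, -524.0, 1.0], [553.0, -436.0, 124.0], [552.0, -414.0, 155.0]]
[[267. 259.]
 [274. 245.]
 [274. 259.]
 [234. 254.]
 [313. 255.]]
```

```bash
python3 - <<'E'
from bench import monitor,cams
from h import *
np.set_printoptions(precision=1,suppress=True)
T=cams.camera_model("wrist")["camera_from_world"]; print("cam now",-T[:3,:3].T@T[:3,3], monitor.sense()['tool_pos'])
p,d,K,T=load("w1"); C=cloud(d,K,T)
for v in (260,263,266,270,280,300): print(v,[C[v,u].round().tolist() for u in (160,170,175,178,374,378,385)])
E
```

```text
cam now [ 537.2 -359.7  229.3] [ 532.1 -430.    59.2]
260 [[385.0, -509.0, 1.0], [397.0, -510.0, 1.0], [403.0, -510.0, 1.0], [406.0, -511.0, -0.0], [636.0, -533.0, -0.0], [641.0, -533.0, 1.0], [649.0, -533.0, 1.0]]
263 [[482.0, -416.0, 225.0], [485.0, -417.0, 223.0], [487.0, -417.0, 223.0], [487.0, -420.0, 219.0], [572.0, -426.0, 221.0], [573.0, -425.0, 225.0], [575.0, -425.0, 225.0]]
266 [[483.0, -415.0, 229.0], [487.0, -416.0, 228.0], [487.0, -419.0, 224.0], [487.0, -420.0, 220.0], [572.0, -428.0, 220.0], [572.0, -426.0, 225.0], [574.0, -425.0, 228.0]]
270 [[484.0, -416.0, 231.0], [487.0, -417.0, 230.0], [487.0, -420.0, 224.0], [487.0, -422.0, 221.0], [572.0, -430.0, 221.0], [572.0, -427.0, 227.0], [573.0, -425.0, 231.0]]
280 [[487.0, -417.0, 239.0], [487.0, -421.0, 231.0], [487.0, -424.0, 225.0], [486.0, -426.0, 221.0], [572.0, -434.0, 222.0], [572.0, -431.0, 227.0], [572.0, -427.0, 235.0]]
300 [[487.0, -422.0, 244.0], [486.0, -429.0, 233.0], [486.0, -432.0, 228.0], [486.0, -435.0, 223.0], [570.0, -441.0, 226.0], [571.0, -439.0, 229.0], [572.0, -435.0, 236.0]]
```

```bash
python3 - <<'E'
from bench import monitor,cams
from h import *
np.set_printoptions(precision=0,suppress=True)
p,d,K,T=load("w1"); C=cloud(d,K,T)
P=C.reshape(-1,3); P=P[(P[:,2]>150)&(d.reshape(-1)>0)]
rel=P-np.array([528.1,-431.1,177.6]); print(rel.min(0),rel.max(0))
for a in range(20,120,6):
    m=(rel[:,2]>a)&(rel[:,2]<a+6)
    c=m&(abs(rel[:,0])<35)
    print(a,m.sum(),rel[m].min(0) if m.any() else '',rel[m].max(0) if m.any() else '',c.sum())
print([(v,C[v,275].round().tolist()) for v in range(345,420,8)])
E
```

```text
[-74. -19.  40.] [ 77.  23. 129.]
20 0   0
26 0   0
32 0   0
38 172 [-43. -14.  40.] [44. 13. 44.] 0
44 655 [-53. -15.  44.] [56. 16. 50.] 0
50 843 [-55. -15.  50.] [58. 16. 56.] 0
56 977 [-55. -15.  56.] [57. 16. 62.] 0
62 1142 [-55. -15.  62.] [57. 16. 68.] 0
68 1030 [-55. -13.  68.] [57. 16. 74.] 0
74 1087 [-47.  -4.  74.] [51. 16. 80.] 0
80 830 [-68.  -0.  80.] [72. 18. 86.] 0
86 3134 [-72. -19.  86.] [77. 20. 92.] 0
92 9680 [-74. -19.  92.] [76. 20. 98.] 7
98 5610 [-71. -19.  98.] [ 75.  20. 104.] 1560
104 7824 [-66. -13. 104.] [ 72.  21. 110.] 4238
110 8082 [-61.  -6. 110.] [ 66.  21. 116.] 5886
116 5261 [-57.   1. 116.] [ 61.  21. 122.] 5097
[(345, [509.0, -639.0, 0.0]), (353, [508.0, -651.0, 0.0]), (361, [530.0, -422.0, 279.0]), (369, [530.0, -420.0, 284.0]), (377, [530.0, -420.0, 288.0]), (385, [530.0, -421.0, 288.0]), (393, [530.0, -421.0, 291.0]), (401, [530.0, -421.0, 293.0]), (409, [530.0, -421.0, 295.0]), (417, [530.0, -421.0, 297.0])]
```

jog_arm(
  offset=[
    [0,0,0],
    [0,0,0],
    [0,0,0],
    [0,0,0],
    [-3,-3,0],
    [0,0,10],
    [0,0,12],
    [0,0,10],
    [0,0,5],
    [0,0,0],
  ],
  delta_rot=[
    [0,0,0],
    [0,0,0],
    [0,0,0],
    [0,0,0],
    [0.3,-0.4,0],
    [0,0,0],
    [0,0,0],
    [0,0,0],
    [0,0,0],
    [0,0,0],
  ],
  jaw=[100,100,100,100,100,100,100,100,100,100],
)

```text
time: 6.1
tool_pos: [528.1, -425.4, 16.8]
tcp_rot: [-179.9, 0.1, -4.8]
ft_force: [-0.1, -0.1, -0.1]
finger_gap: 85.4
```

```bash
python3 - <<'E'
from bench import monitor,cams
from h import *
K,T=[cams.camera_model("wrist")[k] for k in("K","camera_from_world")]
p,d=cams.snapshot("wrist"); cv2.imwrite("pics/w3.png",p[:,:,::-1])
print(proj([529,-427,84],K,T))
E
python3 g.py 529 -427 19 -5
```

```text
[276.05761063 317.72022711]
6.15 [ 528.12 -425.39   17.1 ] [-179.91    0.1    -4.75] [-0.46 -0.08 -0.5 ] 85.001356661198 [-43.18  27.85  80.78   0.    71.5  -38.43]
off,rot [ 1.    1.53 -1.9 ] [-0.09  0.1   0.25]
```

View pics/w3.png

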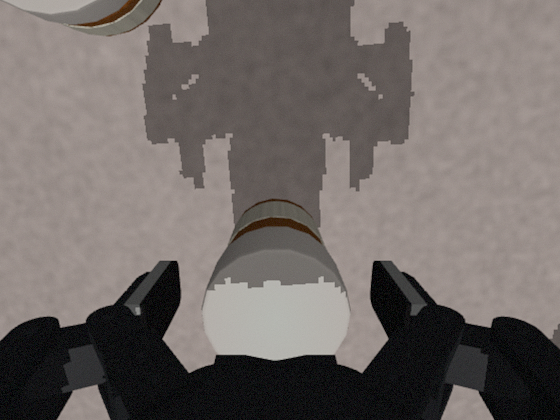

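jog_arm(
  offset=[
    [1,1.5,-1],
    [0,0,0],
    [0,0,0],
    [0,0,0],
    [0,0,0],
    [0,0,0],
    [0,0,0],
  ],
  delta_rot=[
    [0,0,0],
    [0,0,0],
    [0,0,0],
    [0,0,0],
    [0,0,0],
    [0,0,0],
    [0,0,0],
  ],
  jaw=[90,75,60,50,50,50,50],
  newtons=35,
)

```text
time: 6.85
tool_pos: [529.6, -427.7, 19.4]
tcp_rot: [-180.0, 0.0, -4.8]
ft_force: [0.4, -0.5, -2.4]
finger_gap: 55.4
```

jog_arm(
  offset=[
    [0,0,-3],
    [0,0,-10],
    [0,0,-25],
    [0,0,-35],
    [0,0,-40],
    [0,0,-40],
    [0,0,-30],
    [0,0,-10],
  ],
  delta_rot=[
    [0,0,0],
    [0,0,0],
    [0,0,0],
    [0,0,0],
    [0,0,0],
    [0,0,0],
    [0,0,0],
    [0,0,0],
  ],
  jaw=[50,50,50,50,50,50,50,50],
)

```text
time: 7.65
tool_pos: [527.9, -426.0, 220.2]
tcp_rot: [-179.8, 0.3, -4.8]
ft_force: [0.7, -0.6, -0.3]
finger_gap: 55.2
```

```bash
python3 - <<'E'
from bench import monitor,cams
from h import *
p,d=cams.snapshot("side"); cv2.imwrite("pics/s4.png",cv2.resize(p[150:400,240:480,::-1],None,fx=2.4,fy=2.4))
E
python3 g.py 595 98 195 -5
```

```text
7.7 [ 528.26 -426.31  220.91] [-179.82    0.22   -4.75] [ 0.3  -0.63  0.82] 54.96230353012906 [-43.23  19.71  69.35   0.    91.22 -38.48]
off,rot [  23.18 -527.96   27.44] [-0.18  0.22  0.25]
```

View pics/s4.png

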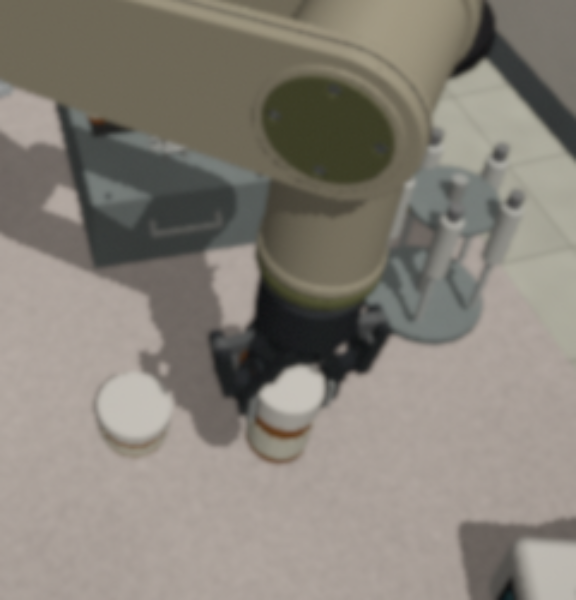

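jog_arm(
  offset=[
    [0,-15,0],
    [1,-30,0],
    [2,-40,0],
    [2,-45,0],
    [2,-45,0],
    [2,-45,0],
    [2,-45,0],
    [2,-45,0],
    [2,-45,0],
    [2,-45,0],
    [2,-40,0],
    [1,-30,0],
    [1,-15,0],
    [0,0,0],
  ],
  delta_rot=[
    [0,0,0],
    [0,0,0],
    [0,0,0],
    [0,0,0],
    [0,0,0],
    [0,0,0],
    [0,0,0],
    [0,0,0],
    [0,0,0],
    [0,0,0],
    [0,0,0],
    [0,0,0],
    [0,0,0],
    [0,0,0],
  ],
  jaw=[50,50,50,50,50,50,50,50,50,50,50,50,50,50],
)

```text
time: 9.1
tool_pos: [570.5, 89.2, 188.7]
tcp_rot: [-179.1, 2.9, -4.7]
ft_force: [0.2, 0.4, -2.3]
finger_gap: 55.1
```

```bash
python3 - <<'E'
from bench import monitor,cams
from h import *
np.set_printoptions(precision=1,suppress=True)
K,T=[cams.camera_model("wrist")[k] for k in("K","camera_from_world")]
p,d=cams.snapshot("wrist"); np.savez("pics/w4.npz",p=p,d=d,K=K,camera_from_world=T)
th=np.radians(-4.9); c=np.array([np.cos(th),np.sin(th)]); 
def W(x,y,z,o=(595.3,98)): return [o[0]+c[0]*x-c[1]*y,o[1]+c[1]*x+c[0]*y,z]
q=p[:,:,::-1].copy()
for a in [(-90,-50,115),(90,-50,115),(90,130,115),(-90,130,115),(0,-77,144),(0,0,8),(-110,-160,115),(110,-160,115)]:
    u=proj(W(*a),K,T); print(a,u); cv2.circle(q,tuple(int(t) for t in u),4,(0,0,255),1)
cv2.imwrite("pics/w4.png",q)
E
python3 g.py 595 98 150 -5
```

```text
(-90, -50, 115) [199.3 255.2]
(90, -50, 115) [419.8 260.2]
(90, 130, 115) [452.1   8.6]
(-90, 130, 115) [184.3  12.2]
(0, -77, 144) [308.6 306.3]
(0, 0, 8) [304.4 176.4]
(-110, -160, 115) [184.8 365.4]
(110, -160, 115) [428.  374.9]
9.15 [570.22  88.19 188.36] [-179.15    2.94   -4.68] [-1.15  0.8  -2.55] 55.419371834151264 [ 2.86  7.18 87.27  1.23 88.36  7.5 ]
off,rot [ 25.83 -11.25  37.26] [-0.84  2.94  0.3 ]
```

View pics/w4.png

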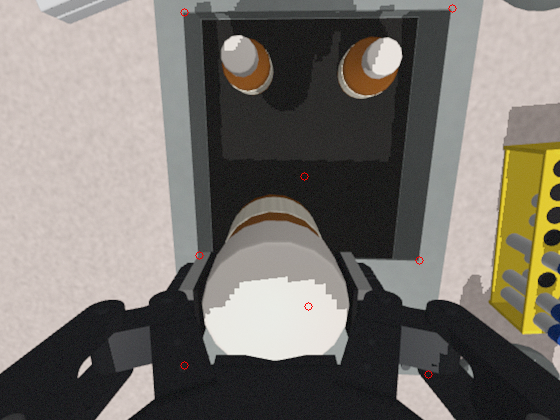

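jog_arm(
  offset=[
    [13,-6,0],
    [12,-5,0],
    [0,0,0],
    [0,0,0],
  ],
  delta_rot=[
    [-0.4,1.5,0],
    [-0.4,1.4,0],
    [0,0,0],
    [0,0,0],
  ],
  jaw=[50,50,50,50],
)

```text
time: 9.55
tool_pos: [596.6, 95.4, 184.3]
tcp_rot: [179.9, 0.0, -4.8]
ft_force: [0.0, 0.9, -1.9]
finger_gap: 55.0
```

```bash
python3 g.py 595 98 60 -5
```

```text
9.55 [596.58  95.38 184.34] [179.89   0.    -4.85] [ 0.05  0.91 -1.87] 54.96613400285752 [ 4.29  8.67 86.   -0.11 85.35  9.15]
off,rot [ -1.8   -2.71 124.33] [0.11 0.   0.15]
```

jog_arm(
  offset=[
    [-2,-3,15],
    [0,0,25],
    [0,0,30],
    [0,0,25],
    [0,0,12],
    [0,0,0],
  ],
  delta_rot=[
    [0,0,0],
    [0,0,0],
    [0,0,0],
    [0,0,0],
    [0,0,0],
    [0,0,0],
  ],
  jaw=[50,50,50,50,50,50],
)

```text
time: 10.15
tool_pos: [594.1, 96.5, 71.1]
tcp_rot: [179.9, -0.0, -5.1]
ft_force: [-0.7, 0.5, -1.2]
finger_gap: 55.4
```

```bash
python3 g.py 595 98 29.5 -5
```

```text
10.15 [594.14  96.47  71.09] [179.9   -0.03  -5.08] [-0.7   0.47 -1.22] 55.43341813734351 [ 4.41 13.41 92.82 -0.11 73.75  9.52]
off,rot [ 0.7  -1.67 41.58] [ 0.1  -0.03 -0.08]
```

jog_arm(
  offset=[
    [0.7,-1.7,14],
    [0,0,12],
    [0,0,7],
    [0,0,3],
    [0,0,1],
    [0,0,0],
  ],
  delta_rot=[
    [0,0,0],
    [0,0,0],
    [0,0,0],
    [0,0,0],
    [0,0,0],
    [0,0,0],
  ],
  jaw=[50,50,50,50,50,50],
)

```text
time: 10.75
tool_pos: [597.5, 98.3, 34.3]
tcp_rot: [180.0, -0.3, -5.1]
ft_force: [-0.0, 0.8, -2.2]
finger_gap: 54.9
```

```bash
python3 g.py 595 98 28 -5
```

```text
10.75 [597.54  98.28  34.3 ] [179.95  -0.3   -5.1 ] [-0.03  0.78 -2.2 ] 54.94271202228559 [ 4.55 16.06 93.84 -0.11 69.81  9.69]
off,rot [-2.54  0.49  6.29] [ 0.05 -0.3  -0.1 ]
```

jog_arm(
  offset=[
    [-1,0,2],
    [0,0,1.5],
    [0,0,1],
    [0,0,1],
    [0,0,0],
  ],
  delta_rot=[
    [0,-0.2,0],
    [0,0,0],
    [0,0,0],
    [0,0,0],
    [0,0,0],
  ],
  jaw=[50,50,50,50,50],
)

```text
time: 11.25
tool_pos: [597.9, 98.5, 30.2]
tcp_rot: [180.0, -0.3, -5.1]
ft_force: [0.2, -0.5, -1.7]
finger_gap: 55.4
```

jog_arm(
  offset=[
    [0,0,1],
    [0,0,1],
    [0,0,0.7],
    [0,0,0.7],
    [0,0,0],
  ],
  delta_rot=[
    [0,0,0],
    [0,0,0],
    [0,0,0],
    [0,0,0],
    [0,0,0],
  ],
  jaw=[50,50,50,50,50],
)

```text
time: 11.75
tool_pos: [598.2, 98.5, 27.1]
tcp_rot: [180.0, -0.3, -5.1]
ft_force: [-0.9, -0.6, -1.7]
finger_gap: 55.1
```

jog_arm(
  offset=[
    [0,0,1],
    [0,0,0.8],
  ],
  delta_rot=[
    [0,0,0],
    [0,0,0],
  ],
  jaw=[50,50],
)

```text
time: 11.95
tool_pos: [598.3, 98.7, 27.0]
tcp_rot: [180.0, -0.3, -5.1]
ft_force: [-4.7, -0.1, 6.5]
finger_gap: 55.3
```

jog_arm(
  offset=[
    [0,0,0],
    [0,0,0],
    [0,0,0],
    [0,0,0],
    [0,0,0],
  ],
  delta_rot=[
    [0,0,0],
    [0,0,0],
    [0,0,0],
    [0,0,0],
    [0,0,0],
  ],
  jaw=[64,70,80,90,100],
)

```text
time: 12.45
tool_pos: [599.3, 98.7, 27.6]
tcp_rot: [-180.0, -0.4, -5.1]
ft_force: [0.4, -0.9, 0.1]
finger_gap: 85.2
```

jog_arm(
  offset=[
    [0,0,-5],
    [0,0,-15],
    [0,0,-35],
    [0,0,-45],
    [0,0,-45],
    [0,0,-45],
    [0,0,-40],
    [0,0,-20],
  ],
  delta_rot=[
    [0,0,0],
    [0,0,0],
    [0,0,0],
    [0,0,0],
    [0,0,0],
    [0,0,0],
    [0,0,0],
    [0,0,0],
  ],
  jaw=[100,100,100,100,100,80,40,0],
)

```text
time: 13.25
tool_pos: [594.1, 98.5, 290.1]
tcp_rot: [180.0, -0.1, -5.1]
ft_force: [0.3, -0.3, -0.1]
finger_gap: 44.1
```

```bash
python3 - <<'E'
from bench import monitor,cams
from h import *
np.set_printoptions(precision=1,suppress=True)
K,T=[cams.camera_model("wrist")[k] for k in("K","camera_from_world")]
p,d=cams.snapshot("wrist"); np.savez("pics/w5.npz",p=p,d=d,K=K,camera_from_world=T)
print(proj([595,98,92],K,T)); cv2.imwrite("pics/w5.png",p[:,:,::-1])
p,d=cams.snapshot("side");np.savez("pics/s5.npz",p=p,d=d,**cams.camera_model("side")); cv2.imwrite("pics/s5.png",p[:,:,::-1])
E
python3 g.py
```

```text
[274.8 180.8]
13.35 [595.12  98.62 290.94] [180.    -0.31  -5.1 ] [0.33 1.08 0.27] 28.555656596646433 [ 4.58  6.56 77.26 -0.05 95.88  9.66]
```

View pics/w5.png

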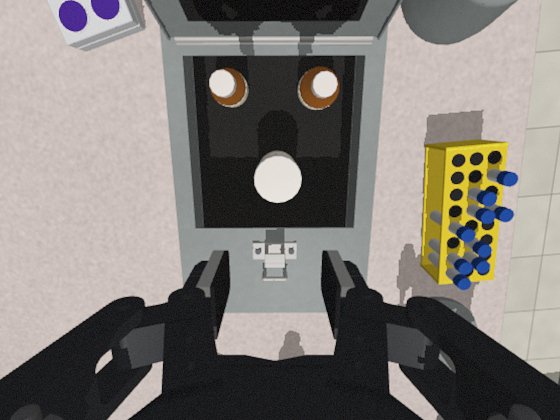

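View pics/s5.png

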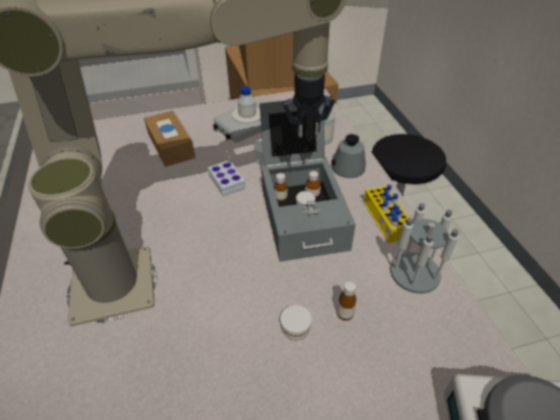

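```bash
cat >> h.py <<'E'
O=np.array([595.3,98.,0]); TH=np.radians(-4.9)
RC=np.array([[np.cos(TH),-np.sin(TH),0],[np.sin(TH),np.cos(TH),0],[0,0,1]])
def toC(P): return (np.asarray(P)-O)@RC
def toW(P): return np.asarray(P)@RC.T+O
E
python3 - <<'E'
from h import *
np.set_printoptions(precision=1,suppress=True)
for n in ("top0","side0"):
    p,d,K,T=load(n); C=toC(cloud(d,K,T)); C[d<=0]=1e6
    s=C[(C[...,2]>150)&(C[...,2]<330)&(C[...,1]>100)&(C[...,1]<260)&(abs(C[...,0])<85)]
    print(n,len(s),s.min(0),s.max(0))
    if len(s)>20:
        a=np.polyfit(s[:,2],s[:,1],1); print("y vs z",a, "angle",90+np.degrees(np.arctan(a[0])), "y at 116",np.polyval(a,116))
p,d,K,T=load("w5"); C=toC(cloud(d,K,T))
s=C[(C[...,2]>135)&(C[...,2]<150)&(abs(C[...,0])<30)&(C[...,1]<-50)&(C[...,1]>-125)]; print("keeper",len(s),s.min(0),s.max(0),np.median(s,0))
for u,v,z in [(275,250,144),(277,177,92)]: print(toC(ray(u,v,z,K,T)))
cv2.imwrite("pics/w5k.png",cv2.resize(p[40:320,160:400,::-1],None,fx=2.1,fy=2.1))
E
```

```text
top0 2693 [-84.9 150.1 150.1] [ 85.  236.2 321.1]
y vs z [  0.3 103.2] angle 107.83899762294769 y at 116 140.5713577691016
side0 2859 [-85.  147.3 150. ] [ 85.  216.  316.6]
y vs z [  0.3 106.6] angle 107.34422144887776 y at 116 142.83361016647962
keeper 300 [-11.5 -85.  135.1] [  9.2 -68.8 146.6] [ -1.7 -76.3 144.2]
[ -0.6 -64.7 144. ]
[ 2.2  4.4 92. ]
```

View pics/w5k.png

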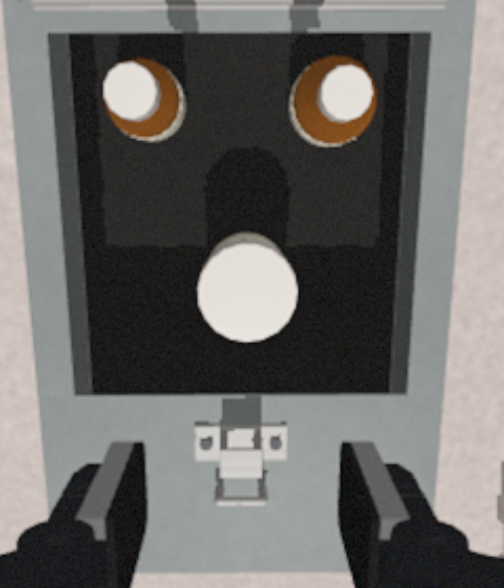

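```bash
sed -i 's/O=np.array(\[595.3/O=np.array([594.5/' h.py; cat > gc.py <<'E'
import sys; from h import *; from bench import monitor
np.set_printoptions(precision=1,suppress=True)
s=monitor.sense(); a=[float(x) for x in sys.argv[1:]]
print("t",s['time'],"chest TCP",toC(s['tool_pos']),"rot",s['tcp_rot'],"F chest",s['ft_force']@RC,s['finger_gap'],s['joint_pos'])
if len(a)>=3: print("off,rot",*go(s,toW(a[:3]),-4.9))
E
python3 gc.py -70 245 350
```

```text
t 13.35 chest TCP [  0.6   0.7 290.9] rot [180.   -0.3  -5.1] F chest [0.2 1.1 0.3] 28.555656596646433 [ 4.6  6.6 77.3 -0.1 95.9  9.7]
off,rot [ -71.1 -244.1  -59.5] [ 0.  -0.3 -0.2]
```

jog_arm(
  offset=[
    [0,0,-35],
    [-10,0,-35],
    [-10,-20,-5],
    [-10,-40,0],
    [-10,-45,0],
    [-10,-45,0],
    [-10,-45,0],
    [-10,-35,0],
    [-5,-20,0],
    [0,0,0],
  ],
  delta_rot=[
    [0,0,0],
    [0,0,0],
    [0,0,0],
    [0,0,0],
    [0,0,0],
    [0,0,0],
    [0,0,0],
    [0,0,0],
    [0,0,0],
    [0,0,0],
  ],
  jaw=[0,0,0,0,0,0,0,0,0,0],
)

```text
time: 14.35
tool_pos: [536.6, 361.4, 369.7]
tcp_rot: [179.9, -0.2, -5.3]
ft_force: [-0.2, -0.3, 0.4]
finger_gap: -0.1
```

```bash
python3 gc.py -70 245 266
```

```text
t 14.35 chest TCP [-80.1 257.5 369.7] rot [179.9  -0.2  -5.3] F chest [-0.2 -0.4  0.4] -0.11230018960022442 [ 29.5  14.8  59.8  -0.2 105.2  34.8]
off,rot [  9.9  12.3 103.8] [ 0.1 -0.2 -0.4]
```

jog_arm(
  offset=[
    [4,4,25],
    [4,3,35],
    [2,0,30],
    [0,0,12],
    [0,0,0],
  ],
  delta_rot=[
    [0,0,0],
    [0,0,0],
    [0,0,0],
    [0,0,0],
    [0,0,0],
  ],
  jaw=[0,0,0,0,0],
)

```text
time: 14.85
tool_pos: [546.5, 350.5, 266.6]
tcp_rot: [179.9, -0.3, -5.3]
ft_force: [0.2, -1.1, 0.3]
finger_gap: -0.0
```

```bash
cat > look.py <<'E'
import sys; from h import *; from bench import cams
for n in sys.argv[2:]:
    K,T=[cams.camera_model(n)[k] for k in("K","camera_from_world")]
    p,d=cams.snapshot(n); f=f"pics/{n}_{sys.argv[1]}"; np.savez(f+".npz",p=p,d=d,K=K,camera_from_world=T)
    q=p[:,:,::-1]
    if n=="side": q=cv2.resize(q[40:290,180:400],None,fx=2.4,fy=2.4)
    cv2.imwrite(f+".png",q)
E
python3 look.py a wrist side; python3 gc.py -70 227 266
python3 - <<'E'
from h import *
from bench import monitor
np.set_printoptions(precision=0,suppress=True)
s=monitor.sense(); p,d,K,T=load("wrist_a"); C=cloud(d,K,T).reshape(-1,3)
rel=(C-s['tool_pos'])@tool(s); rel=rel[(d.reshape(-1)>0)&(d.reshape(-1)<260)&(abs(rel[:,1])<60)&(abs(rel[:,0])<80)]
for a in range(-120,0,8):
    m=rel[(rel[:,2]>a)&(rel[:,2]<a+8)]
    if len(m): print(a,len(m),m.min(0),m.max(0))
E
```

```text
t 14.95 chest TCP [-68.6 248.3 269.2] rot [-180.    -0.4   -5.3] F chest [-0.2  0.6 -0.1] 0.16425351371765626 [28.3 14.  71.2 -0.2 94.4 33.6]
off,rot [-1.3 21.3  3.1] [-0.  -0.4 -0.4]
-120 10045 [ -59.  -20. -120.] [  61.   -5. -112.]
-112 11834 [ -61.  -18. -112.] [  63.    3. -104.]
-104 10104 [ -56.  -18. -104.] [ 58.   8. -96.]
-96 5377 [-50. -18. -96.] [ 50.   9. -88.]
-88 5697 [-43. -13. -88.] [ 43.   9. -80.]
-80 3511 [-37. -14. -80.] [ 39.  12. -72.]
-72 1153 [-30. -14. -72.] [ 30.  12. -64.]
-64 801 [-13. -11. -64.] [ 13.  12. -56.]
-56 592 [-13. -12. -56.] [ 14.  -6. -48.]
-48 737 [-13. -11. -48.] [ 57.  43. -40.]
-40 705 [-13. -11. -40.] [ 74.  41. -32.]
-32 324 [-11. -11. -32.] [ 78.  43. -24.]
-24 346 [ -2.  22. -24.] [ 77.  46. -16.]
-16 130 [ 60.  24. -16.] [78. 29. -8.]
-8 85 [58. 26. -8.] [78. 37. -0.]
```

View pics/wrist_a.png

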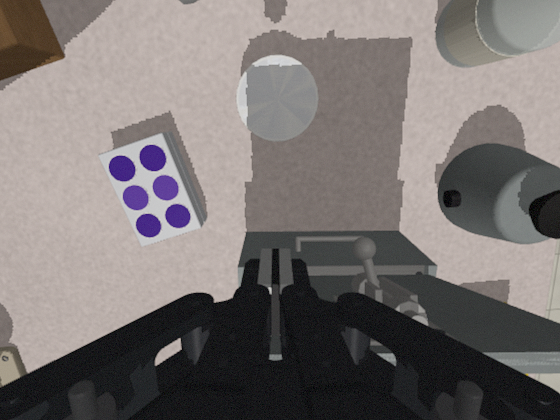

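View pics/side_a.png

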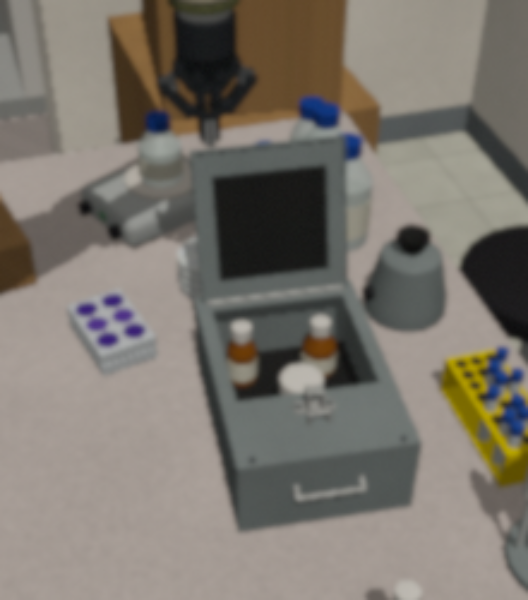

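jog_arm(
  offset=[
    [-1,10,2],
    [0,12,0],
    [0,12,0],
    [0,12,0],
    [0,12,0],
    [0,12,0],
    [0,10,0],
    [0,0,0],
  ],
  delta_rot=[
    [0,0,-0.4],
    [0,0,0],
    [0,0,0],
    [0,0,0],
    [0,0,0],
    [0,0,0],
    [0,0,0],
    [0,0,0],
  ],
  jaw=[0,0,0,0,0,0,0,0],
)

```text
time: 15.75
tool_pos: [541.8, 270.8, 281.2]
tcp_rot: [-178.9, -1.4, -4.7]
ft_force: [0.2, -0.0, 0.3]
finger_gap: -0.0
```

```bash
python3 gc.py -70 162 270
```

```text
t 15.75 chest TCP [-67.3 167.7 281.2] rot [-178.9   -1.4   -4.7] F chest [0.2 0.  0.3] -0.027532369776253465 [21.5  5.4 79.5  0.4 93.3 26.2]
off,rot [-3.   5.9 11. ] [-1.1 -1.4  0.2]
```

```bash
python3 look.py b side wrist
```

```text
(no output)
```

View pics/side_b.png

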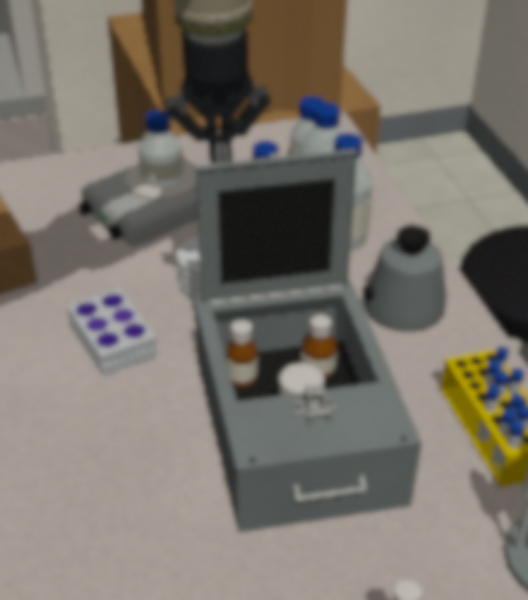

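View pics/wrist_b.png

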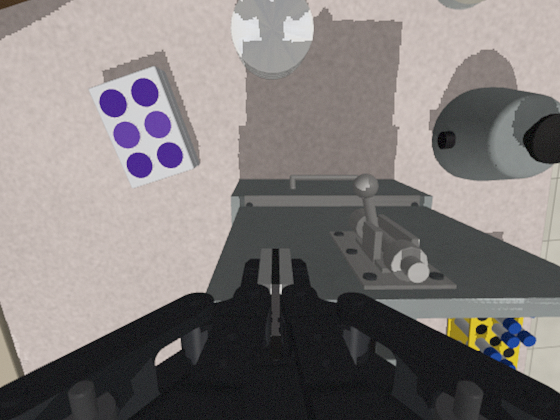

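jog_arm(
  offset=[
    [-1,6,8],
    [-1,11,4],
    [0,11,4],
    [0,11,4],
    [0,11,4],
    [0,8,3],
  ],
  delta_rot=[
    [-0.4,-0.5,0.2],
    [-0.4,-0.5,0],
    [0,0,0],
    [0,0,0],
    [0,0,0],
    [0,0,0],
  ],
  jaw=[0,0,0,0,0,0],
)

```text
time: 16.45
tool_pos: [536.6, 213.7, 253.9]
tcp_rot: [-179.5, -0.6, -4.7]
ft_force: [-0.3, 2.9, 4.8]
finger_gap: -0.0
```

```bash
python3 gc.py -70 70 248
```

```text
t 16.45 chest TCP [-67.5 110.3 253.9] rot [-179.5   -0.6   -4.7] F chest [-0.6  2.9  4.8] -0.02934369114342642 [16.5  2.3 85.6  0.2 91.4 21.2]
off,rot [-2.7 40.3  5.6] [-0.5 -0.6  0.2]
```

jog_arm(
  offset=[
    [-1,10,1],
    [-1,10,2],
    [0,10,3],
    [0,10,4],
    [0,10,5],
    [0,10,7],
    [0,10,8],
    [0,9,9],
  ],
  delta_rot=[
    [-0.3,-0.3,0],
    [-0.2,-0.2,0],
    [0,0,0],
    [0,0,0],
    [0,0,0],
    [0,0,0],
    [0,0,0],
    [0,0,0],
  ],
  jaw=[0,0,0,0,0,0,0,0],
)

```text
time: 17.25
tool_pos: [526.0, 127.4, 209.6]
tcp_rot: [179.9, 0.1, -4.7]
ft_force: [0.2, 3.2, 1.2]
finger_gap: -0.2
```

```bash
python3 gc.py -70 2 183
```

```text
t 17.25 chest TCP [-70.7  23.4 209.6] rot [179.9   0.1  -4.7] F chest [-0.   3.2  1.2] -0.23688013501787536 [ 8.3 -1.6 94.1 -0.1 87.7 13. ]
off,rot [ 0.7 21.4 26.7] [0.1 0.1 0.2]
```

jog_arm(
  offset=[
    [0,8,9],
    [0,7,9],
    [0,6,9],
    [0,5,9],
    [0,4,9],
    [0,3.5,9],
    [0,3,9],
    [0,2,7],
    [0,1,5],
  ],
  delta_rot=[
    [0,0,0],
    [0,0,0],
    [0,0,0],
    [0,0,0],
    [0,0,0],
    [0,0,0],
    [0,0,0],
    [0,0,0],
    [0,0,0],
  ],
  jaw=[0,0,0,0,0,0,0,0,0],
)

```text
time: 18.15
tool_pos: [521.6, 82.0, 126.9]
tcp_rot: [179.7, 0.2, -4.8]
ft_force: [0.7, 1.0, 1.4]
finger_gap: 0.3
```

```bash
python3 gc.py -70 -24 109; python3 look.py c side wrist
```

```text
t 18.15 chest TCP [-71.2 -22.1 126.9] rot [179.7   0.2  -4.8] F chest [0.6 1.1 1.4] 0.28741132943320785 [  3.5  -0.6 101.8  -0.2  79.    8.4]
off,rot [ 1.3  1.8 18. ] [0.3 0.2 0.1]
```

View pics/wrist_c.png

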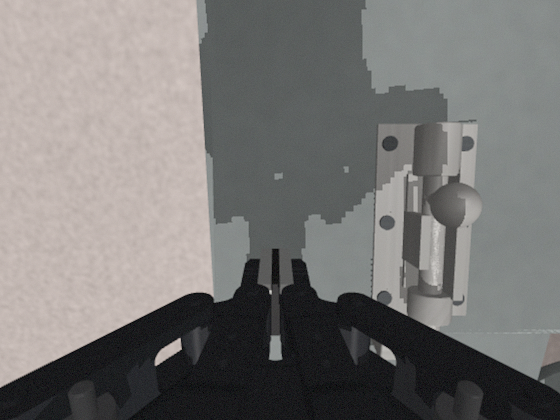

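View pics/side_c.png

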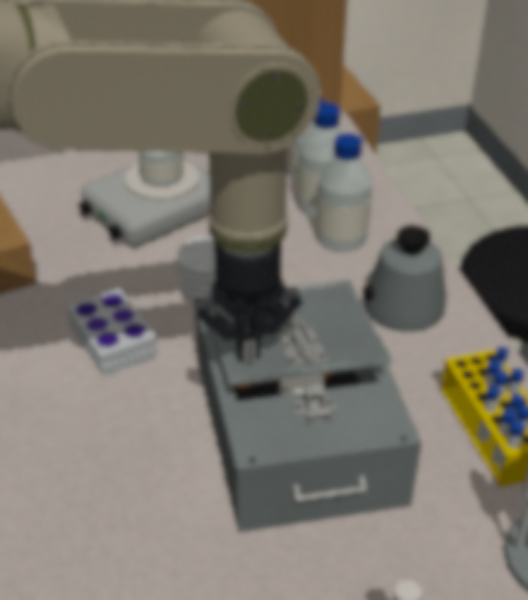

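jog_arm(
  offset=[
    [0,1,5],
    [0,1,5],
    [0,0,4],
    [0,0,4],
    [0,0,3],
    [0,0,3],
    [0,0,3],
    [0,0,2],
  ],
  delta_rot=[
    [0,0,0],
    [0,0,0],
    [0,0,0],
    [0,0,0],
    [0,0,0],
    [0,0,0],
    [0,0,0],
    [0,0,0],
  ],
  jaw=[0,0,0,0,0,0,0,0],
)

```text
time: 19.05
tool_pos: [521.4, 79.4, 96.5]
tcp_rot: [179.7, 0.2, -4.8]
ft_force: [-0.4, -0.9, 1.1]
finger_gap: 0.1
```

```bash
python3 gc.py -70 -25 93
```

```text
t 19.05 chest TCP [-71.2 -24.8  96.5] rot [179.7   0.2  -4.8] F chest [-0.3 -1.   1.1] 0.055962324073335144 [  3.3   1.  103.5  -0.3  75.7   8.2]
off,rot [1.2 0.2 3.5] [0.3 0.2 0.1]
```

jog_arm(
  offset=[
    [0,0,1],
    [0,0,1],
    [0,0,1],
    [0,0,1],
  ],
  delta_rot=[
    [0,0,0],
    [0,0,0],
    [0,0,0],
    [0,0,0],
  ],
  jaw=[0,0,0,0],
)

```text
time: 19.45
tool_pos: [521.6, 79.3, 93.5]
tcp_rot: [179.6, 0.2, -4.8]
ft_force: [-6.9, -1.8, 14.0]
finger_gap: -0.2
```

jog_arm(
  offset=[
    [0,0,1.2],
    [0,0,1],
  ],
  delta_rot=[
    [0,0,0],
    [0,0,0],
  ],
  jaw=[0,0],
)

```text
time: 19.65
tool_pos: [521.5, 79.3, 93.5]
tcp_rot: [179.6, 0.2, -4.8]
ft_force: [-3.8, -1.1, 7.8]
finger_gap: 0.1
```

jog_arm(
  offset=[
    [0,0,-3],
    [0,0,-20],
    [0,-15,-35],
    [5,-20,-25],
    [5,-10,0],
    [0,0,0],
  ],
  delta_rot=[
    [0,0,0],
    [0,0,0],
    [0,0,0],
    [0,0,0],
    [0,0,0],
    [0,0,0],
  ],
  jaw=[0,0,0,0,0,0],
)

```text
time: 20.25
tool_pos: [534.6, 125.8, 177.5]
tcp_rot: [179.7, 0.3, -4.8]
ft_force: [-0.2, -1.0, -0.6]
finger_gap: -0.1
```

```bash
python3 look.py d side wrist; python3 gc.py 
python3 - <<'E'
from h import *
np.set_printoptions(precision=1,suppress=True)
p,d,K,T=load("wrist_d"); C=toC(cloud(d,K,T)); ok=d>0
for x0 in (-90,-60,30,60):
  for y0 in (-55,-20,20,60,100):
    m=ok&(abs(C[...,0]-x0)<6)&(abs(C[...,1]-y0)<5)&(C[...,2]<135)
    if m.sum()>5: print(x0,y0,np.median(C[m][:,2]))
m=ok&(C[...,2]>150)&(C[...,2]<180)&(abs(C[...,0])<30)&(abs(C[...,1])<40); print("knob",m.sum(),C[m].min(0),C[m].max(0),np.median(C[m],0))
E
```

```text
t 20.35 chest TCP [-62.7  21.4 176.9] rot [179.7   0.4  -4.9] F chest [ 0.2 -0.1 -0.6] 0.42796176407312947 [ 7.9  0.8 95.1 -0.2 84.6 12.8]
-90 -20 121.38687886345869
-90 20 121.4977290062514
-90 60 121.45461649215686
-90 100 121.38341008120736
-60 20 121.32367869372918
-60 60 121.47656239843775
-60 100 121.48299420497182
30 -55 121.33111661366584
30 -20 121.49306171788182
30 20 121.5043146306155
30 60 121.58136617091066
30 100 121.63919821802996
60 -55 121.36064091480172
60 -20 121.47038745290072
60 20 121.53693266167025
60 60 121.51073869895117
60 100 121.64443420444428
knob 536 [-16.2   1.2 150. ] [ -0.8  15.5 173.2] [ -9.7   9.8 169.3]
```

View pics/wrist_d.png

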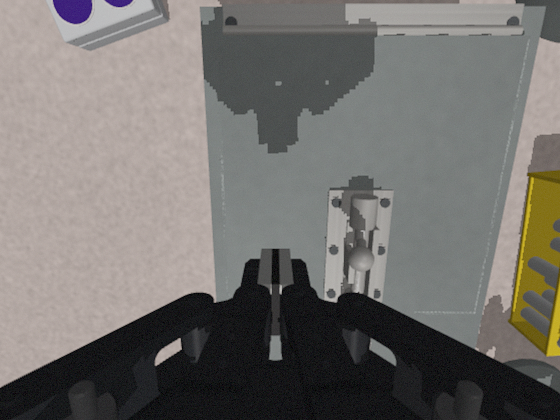

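View pics/side_d.png

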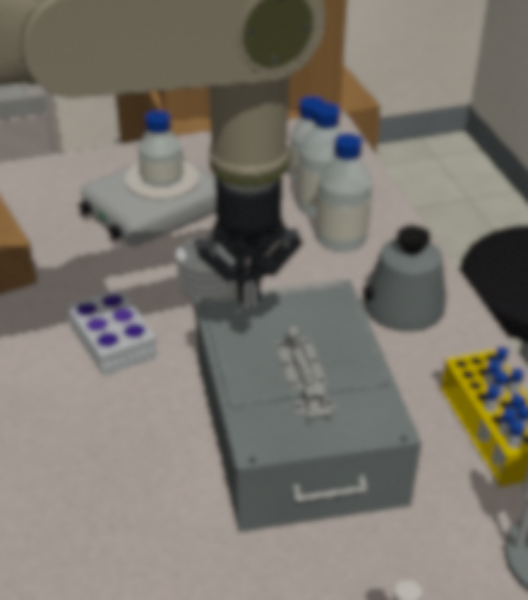

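```bash
python3 - <<'E'
from h import *
np.set_printoptions(precision=1,suppress=True)
p,d,K,T=load("wrist_d"); C=toC(cloud(d,K,T)); ok=d>0
m=ok&(C[...,2]>133)&(C[...,2]<146)&(abs(C[...,0])<30)&(C[...,1]>20)&(C[...,1]<60); print("barrel",m.sum(),C[m].min(0),C[m].max(0),np.median(C[m],0))
t=m&(C[...,2]>140.5); print(C[t].mean(0))
cv2.imwrite("pics/wd.png",cv2.resize(p[180:310,310:410,::-1],None,fx=5,fy=4.6,interpolation=cv2.INTER_CUBIC))
m=ok&(C[...,2]>157)&(C[...,2]<180)&(abs(C[...,0])<30)&(abs(C[...,1])<40);Q=C[m]
A=np.c_[2*Q,np.ones(len(Q))]; x=np.linalg.lstsq(A,(Q**2).sum(1),rcond=None)[0]; print("sphere",x[:3],np.sqrt(x[3]+x[:3]@x[:3]),m.sum())
E
```

```text
barrel 831 [ -9.7  20.  133. ] [  8.3  40.  144.4] [ -2.3  30.9 140.8]
[ -0.6  30.2 141.7]
sphere [ -8.4   7.7 164.6] 7.466913448158616 532
```

View pics/wd.png

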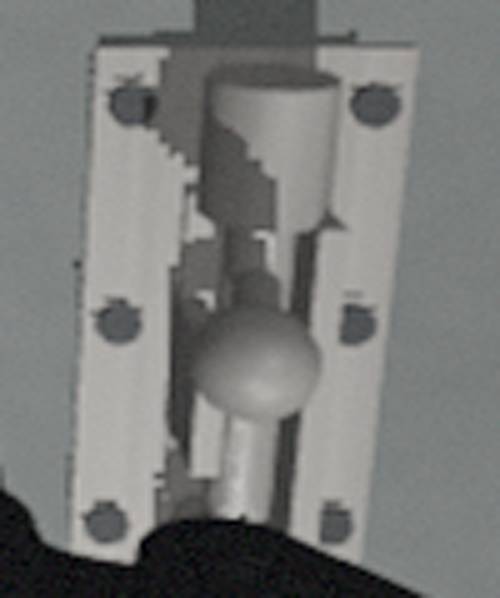

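```bash
python3 gc.py -0.6 8 177
```

```text
t 20.35 chest TCP [-62.7  21.4 176.9] rot [179.7   0.4  -4.9] F chest [ 0.2 -0.1 -0.6] 0.42796176407312947 [ 7.9  0.8 95.1 -0.2 84.6 12.8]
off,rot [62.1 13.4 -0.5] [0.3 0.4 0. ]
```

jog_arm(
  offset=[
    [20,3,-5],
    [25,5,0],
    [15,5,0],
    [3,1,0],
    [0,0,0],
  ],
  delta_rot=[
    [0,0,0],
    [0,0,0],
    [0,0,0],
    [0,0,0],
    [0,0,0],
  ],
  jaw=[20,40,60,60,60],
  newtons=25,
)

```text
time: 20.85
tool_pos: [592.0, 101.4, 173.4]
tcp_rot: [179.5, 1.1, -5.0]
ft_force: [-0.8, -0.5, 0.1]
finger_gap: 51.4
```

```bash
python3 gc.py -0.6 8 125; python3 look.py e wrist
python3 - <<'E'
from h import *
np.set_printoptions(precision=1,suppress=True)
p,d,K,T=load("wrist_e"); C=toC(cloud(d,K,T)); ok=d>0
m=ok&(C[...,2]>157)&(C[...,2]<180)&(abs(C[...,0])<18)&(abs(C[...,1])<20);Q=C[m]
A=np.c_[2*Q,np.ones(len(Q))]; x=np.linalg.lstsq(A,(Q**2).sum(1),rcond=None)[0]; print("sphere",x[:3],np.sqrt(x[3]+x[:3]@x[:3]),m.sum())
E
```

```text
t 20.85 chest TCP [ -2.8   3.2 173.4] rot [179.5   1.1  -5. ] F chest [-0.8 -0.5  0.1] 51.446653721596086 [ 5.   9.7 86.  -0.3 85.5 10. ]
off,rot [ 3.1 -5.2 48.3] [ 0.5  1.1 -0.1]
sphere [ -8.2   7.7 164.5] 7.581711039211822 561
```

View pics/wrist_e.png

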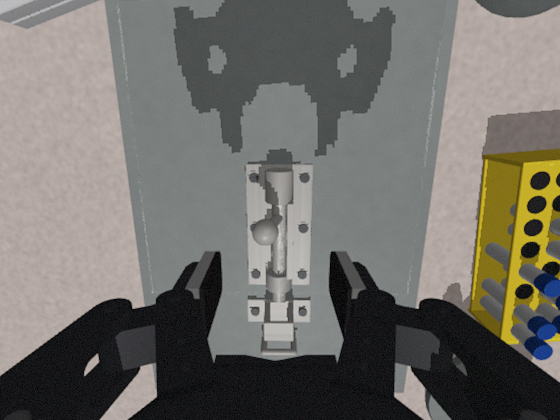

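jog_arm(
  offset=[
    [3,-5,10],
    [0,0,18],
    [0,0,15],
    [0,0,8],
    [0,0,0],
  ],
  delta_rot=[
    [0.5,1.1,0],
    [0,0,0],
    [0,0,0],
    [0,0,0],
    [0,0,0],
  ],
  jaw=[60,60,60,60,60],
)

```text
time: 21.4
tool_pos: [591.2, 106.9, 119.2]
tcp_rot: [-180.0, 0.2, -4.9]
ft_force: [0.6, 1.0, -0.4]
finger_gap: 51.1
```

```bash
python3 gc.py -0.6 7.7 118
```

```text
t 21.4 chest TCP [ -4.    8.6 119.2] rot [-180.     0.2   -4.9] F chest [ 0.5  1.  -0.4] 51.134297920378536 [ 5.3 10.8 90.5  0.  78.8 10.2]
off,rot [3.4 0.9 1.2] [-0.   0.2 -0. ]
```

jog_arm(
  offset=[
    [3.4,0.5,1],
    [0,0,0],
    [0,0,0],
    [0,0,0],
    [0,0,0],
    [0,0,0],
    [0,0,0],
  ],
  delta_rot=[
    [0,0,0],
    [0,0,0],
    [0,0,0],
    [0,0,0],
    [0,0,0],
    [0,0,0],
    [0,0,0],
  ],
  jaw=[60,50,40,30,20,12,12],
  newtons=25,
)

```text
time: 22.1
tool_pos: [595.7, 106.3, 120.9]
tcp_rot: [-180.0, 0.0, -4.9]
ft_force: [-1.4, 0.1, -0.7]
finger_gap: 13.7
```

```bash
python3 gc.py -0.6 7.7 118
```

```text
t 22.1 chest TCP [  0.5   8.4 120.9] rot [-180.     0.    -4.9] F chest [-1.4  0.  -0.7] 13.689075703421539 [ 5.2 11.2 89.9  0.  78.9 10.1]
off,rot [-1.1  0.7  2.9] [-0.  0.  0.]
```

jog_arm(
  offset=[
    [0,0,0],
    [0,0,0],
  ],
  delta_rot=[
    [0,0,0],
    [0,0,0],
  ],
  jaw=[12,12],
)

```text
time: 22.3
tool_pos: [595.7, 106.3, 120.8]
tcp_rot: [-180.0, 0.0, -4.9]
ft_force: [-2.0, 0.5, 0.2]
finger_gap: 13.7
```

```bash
python3 look.py f wrist side
```

```text
(no output)
```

View pics/wrist_f.png

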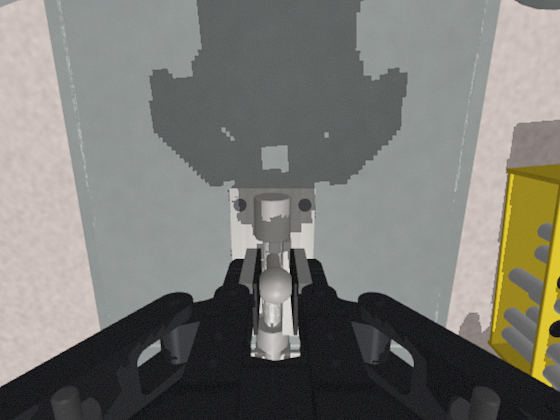

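jog_arm(
  offset=[
    [0,5,0],
    [0,7,0],
    [0,7,0],
    [0,7,0],
    [0,5,0],
  ],
  delta_rot=[
    [0,0,0],
    [0,0,0],
    [0,0,0],
    [0,0,0],
    [0,0,0],
  ],
  jaw=[12,12,12,12,12],
)

```text
time: 22.9
tool_pos: [592.9, 74.1, 120.8]
tcp_rot: [-179.9, 0.0, -4.8]
ft_force: [-1.2, 2.2, -0.2]
finger_gap: 13.7
```

```bash
python3 gc.py -0.6 -30 120; python3 look.py g wrist side
```

```text
t 22.9 chest TCP [  0.4 -24.  120.8] rot [-179.9    0.    -4.8] F chest [-1.4  2.  -0.2] 13.733256467256982 [ 2.1 10.1 91.2  0.1 78.7  6.9]
off,rot [-1.   6.   0.8] [-0.1  0.   0.1]
```

View pics/wrist_g.png

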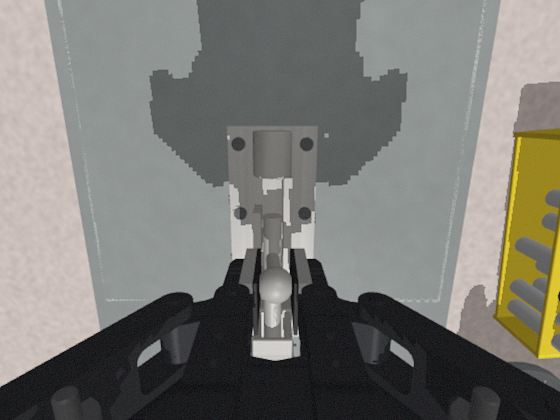

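Bolt is sliding with the knob (still between the pads at 275,287). Continue to the stop.

jog_arm(
  offset=[
    [0,3,0],
    [0,3,0],
    [0,2,0],
    [0,2,0],
  ],
  delta_rot=[
    [0,0,0],
    [0,0,0],
    [0,0,0],
    [0,0,0],
  ],
  jaw=[12,12,12,12],
)

```text
time: 23.4
tool_pos: [592.6, 70.8, 120.9]
tcp_rot: [-179.2, -0.0, -4.7]
ft_force: [0.7, 9.3, -1.8]
finger_gap: 13.9
```

```bash
python3 gc.py -0.6 -30 120
```

```text
t 23.4 chest TCP [  0.4 -27.3 120.9] rot [-179.2   -0.    -4.7] F chest [-0.1  9.3 -1.8] 13.88173842383856 [ 1.4  9.8 91.5  0.8 78.6  6. ]
off,rot [-1.1  2.7  0.9] [-0.8 -0.   0.2]
```

jog_arm(
  offset=[
    [0,2.5,0],
    [0,2.5,0],
    [0,2.5,0],
  ],
  delta_rot=[
    [-0.4,0,0],
    [0,0,0],
    [0,0,0],
  ],
  jaw=[12,12,12],
)

```text
time: 23.7
tool_pos: [592.6, 70.8, 120.9]
tcp_rot: [-179.0, -0.1, -4.5]
ft_force: [0.3, 11.7, -1.4]
finger_gap: 13.6
```

```bash
python3 gc.py -0.6 -30 120; python3 look.py h wrist side
```

```text
t 23.7 chest TCP [  0.5 -27.3 120.9] rot [-179.    -0.1   -4.5] F chest [-0.7 11.7 -1.4] 13.61376182465858 [ 1.2  9.7 91.6  1.  78.5  5.5]
off,rot [-1.1  2.7  0.8] [-1.  -0.1  0.4]
```

View pics/wrist_h.png

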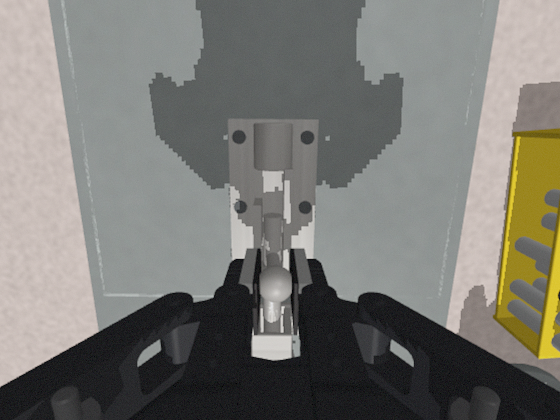

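jog_arm(
  offset=[
    [-3,1,0],
    [-4,1,0],
    [-4,1,0],
    [-4,0,0],
    [-4,0,0],
    [-3,0,0],
  ],
  delta_rot=[
    [0,0,0],
    [0,0,0],
    [0,0,0],
    [0,0,0],
    [0,0,0],
    [0,0,0],
  ],
  jaw=[12,12,12,12,12,12],
)

```text
time: 24.4
tool_pos: [580.1, 72.8, 122.2]
tcp_rot: [-178.7, -1.4, -4.3]
ft_force: [14.7, 1.6, -8.4]
finger_gap: 13.3
```

```bash
python3 gc.py -22 -28 120; python3 look.py i wrist side
```

```text
t 24.4 chest TCP [-12.2 -26.4 122.2] rot [-178.7   -1.4   -4.3] F chest [14.5  2.8 -8.4] 13.323622481117463 [ 1.3  6.4 95.1  1.2 77.   5.4]
off,rot [-9.9  1.6  1.9] [-1.3 -1.4  0.6]
```

View pics/wrist_i.png

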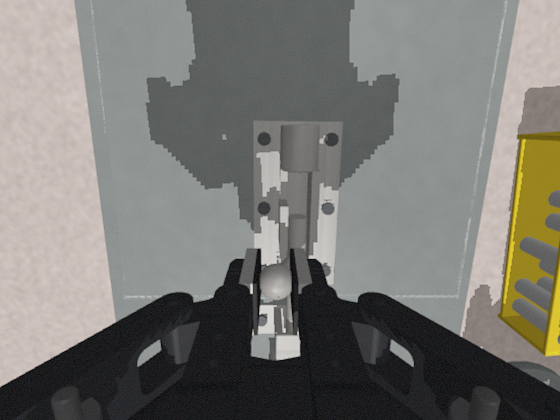

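jog_arm(
  offset=[
    [0,0,0],
    [0,0,0],
    [0,0,-10],
    [0,0,-25],
    [0,0,-25],
    [0,0,-5],
  ],
  delta_rot=[
    [0,0,0],
    [0,0,0],
    [-0.6,-0.7,0.3],
    [-0.6,-0.7,0.3],
    [0,0,0],
    [0,0,0],
  ],
  jaw=[30,50,60,60,60,60],
)

```text
time: 25.1
tool_pos: [578.3, 71.0, 187.2]
tcp_rot: [180.0, 0.3, -4.9]
ft_force: [0.2, -0.0, 0.3]
finger_gap: 50.7
```

```bash
python3 gc.py -12 -28 160; python3 look.py j wrist side
python3 - <<'E'
from h import *
np.set_printoptions(precision=1,suppress=True)
p,d,K,T=load("wrist_j"); C=toC(cloud(d,K,T)); ok=d>0
m=ok&(C[...,2]>151)&(C[...,2]<180)&(abs(C[...,0]+13)<20)&(abs(C[...,1]+25)<20);Q=C[m]
A=np.c_[2*Q,np.ones(len(Q))]; x=np.linalg.lstsq(A,(Q**2).sum(1),rcond=None)[0]; print("sphere",x[:3],np.sqrt(x[3]+x[:3]@x[:3]),m.sum(),Q.min(0),Q.max(0))
E
```

```text
t 25.1 chest TCP [-13.9 -28.2 187.2] rot [180.    0.3  -4.9] F chest [ 0.2 -0.   0.3] 50.72359795459439 [ 2.   5.5 89.1  0.  85.6  6.9]
off,rot [ 2.  -0.3 27.2] [ 0.   0.3 -0. ]
sphere [-11.9 -28.6 160.9] 9.728130663451061 503 [-19.8 -35.8 151.1] [ -4.  -19.8 172.8]
```

View pics/wrist_j.png

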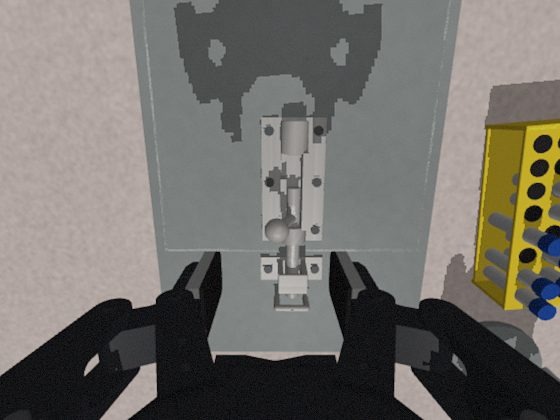

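jog_arm(
  offset=[
    [15,0,0],
    [15,1,0],
    [5,0,0],
    [0,0,0],
    [0,0,0],
  ],
  delta_rot=[
    [0,0,0],
    [0,0,0],
    [0,0,0],
    [0,0,0],
    [0,0,0],
  ],
  jaw=[30,0,0,0,0],
)

```text
time: 25.7
tool_pos: [609.1, 66.7, 176.9]
tcp_rot: [179.9, 0.9, -4.9]
ft_force: [-1.2, 0.8, 0.4]
finger_gap: -0.3
```

```bash
python3 gc.py 20 -29 124
```

```text
t 25.7 chest TCP [ 17.2 -30.  176.9] rot [179.9   0.9  -4.9] F chest [-1.3  0.6  0.4] -0.27505753064679966 [ 1.4 11.1 84.   0.  85.8  6.4]
off,rot [ 3.7 -1.1 52.9] [ 0.1  0.9 -0. ]
```

jog_arm(
  offset=[
    [5,-1,12],
    [2,0,18],
    [0,0,15],
    [0,0,6],
    [0,0,0],
  ],
  delta_rot=[
    [0,0.9,0],
    [0,0,0],
    [0,0,0],
    [0,0,0],
    [0,0,0],
  ],
  jaw=[0,0,0,0,0],
)

```text
time: 26.2
tool_pos: [613.4, 67.4, 122.7]
tcp_rot: [179.9, 0.1, -4.9]
ft_force: [0.5, 0.4, -0.6]
finger_gap: -0.1
```

```bash
python3 gc.py -7 -29 124
```

```text
t 26.2 chest TCP [ 21.4 -28.8 122.7] rot [179.9   0.1  -4.9] F chest [ 0.5  0.5 -0.6] -0.13170005035709567 [ 1.6 13.1 87.6 -0.1 79.5  6.5]
off,rot [-28.4   0.2  -1.3] [ 0.1  0.1 -0. ]
```

jog_arm(
  offset=[
    [-6,0,0],
    [-5,0,0],
    [-5,0,0],
    [-5,0,0],
    [-4,0,0],
    [-3,0,0],
    [0,0,0],
  ],
  delta_rot=[
    [0,0,0],
    [0,0,0],
    [0,0,0],
    [0,0,0],
    [0,0,0],
    [0,0,0],
    [0,0,0],
  ],
  jaw=[0,0,0,0,0,0,0],
)

```text
time: 26.9
tool_pos: [584.6, 70.2, 126.4]
tcp_rot: [179.9, -0.2, -4.9]
ft_force: [-0.6, 0.5, 0.2]
finger_gap: 0.2
```

```bash
python3 gc.py -7 -29 124
```

```text
t 26.9 chest TCP [ -7.4 -28.5 126.4] rot [179.9  -0.2  -4.9] F chest [-0.6  0.4  0.2] 0.15468910322476087 [ 1.9  8.4 92.5 -0.1 79.   6.8]
off,rot [0.4 0.5 2.4] [ 0.1 -0.2 -0. ]
```

jog_arm(
  offset=[
    [0,0,-15],
    [0,0,-20],
    [0,0,-20],
    [-8,0,-10],
    [0,0,0],
  ],
  delta_rot=[
    [0,0,0],
    [0,0,0],
    [0,0,0],
    [0,0,0],
    [0,0,0],
  ],
  jaw=[0,0,0,0,0],
)

```text
time: 27.4
tool_pos: [575.7, 71.0, 196.7]
tcp_rot: [179.9, -0.1, -4.9]
ft_force: [-0.3, 0.4, -0.5]
finger_gap: 0.0
```

```bash
python3 gc.py -31 -29 140; python3 look.py k wrist side
python3 - <<'E'
from h import *
np.set_printoptions(precision=1,suppress=True)
p,d,K,T=load("wrist_k"); C=toC(cloud(d,K,T)); ok=d>0
m=ok&(C[...,2]>145)&(C[...,2]<180)&(abs(C[...,0]+25)<20)&(abs(C[...,1]+25)<20);Q=C[m]
print(m.sum(),Q.min(0),Q.max(0),np.median(Q,0))
E
```

```text
t 27.4 chest TCP [-16.4 -28.5 196.7] rot [179.9  -0.1  -4.9] F chest [-0.4  0.4 -0.5] 0.01854282236054328 [ 2.   4.5 89.2 -0.1 86.2  6.9]
off,rot [-14.7   0.5  56.6] [ 0.1 -0.1 -0. ]
511 [-31.6 -35.1 145. ] [ -6.4 -20.1 164.2] [-22.  -26.4 159.7]
```

View pics/wrist_k.png

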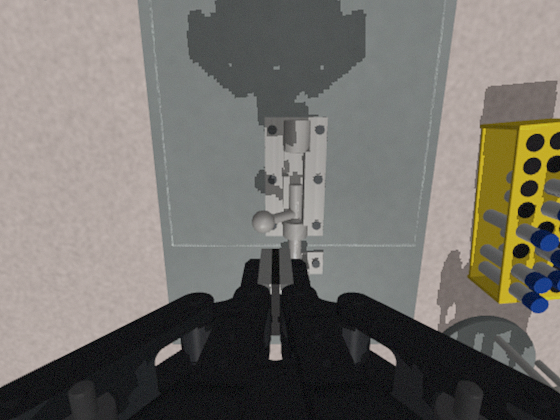

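jog_arm(
  offset=[
    [-14,0,15],
    [-2,0,15],
    [0,0,10],
    [0,0,8],
    [0,0,6],
    [0,0,6],
  ],
  delta_rot=[
    [0,0,0],
    [0,0,0],
    [0,0,0],
    [0,0,0],
    [0,0,0],
    [0,0,0],
  ],
  jaw=[0,0,0,0,0,0],
)

```text
time: 28.1
tool_pos: [556.3, 72.0, 128.2]
tcp_rot: [179.9, 0.4, -4.9]
ft_force: [-27.3, 1.0, 23.4]
finger_gap: -0.3
```

```bash
python3 gc.py -32 -29 119.5
```

```text
t 28.1 chest TCP [-35.8 -29.1 128.2] rot [179.9   0.4  -4.9] F chest [-27.3  -1.3  23.4] -0.3345873732003954 [ 2.2  4.7 96.3 -0.1 79.5  7.1]
off,rot [ 3.9 -0.2  8.6] [ 0.1  0.4 -0. ]
```

jog_arm(
  offset=[
    [0,0,-8],
    [0,0,-20],
    [10,0,-10],
    [6,0,0],
    [0,0,0],
  ],
  delta_rot=[
    [0,0,0],
    [0,0,0],
    [0,0,0],
    [0,0,0],
    [0,0,0],
  ],
  jaw=[0,0,0,0,0],
)

```text
time: 28.6
tool_pos: [572.2, 70.6, 164.3]
tcp_rot: [179.8, 0.7, -4.9]
ft_force: [-0.2, -0.1, 0.4]
finger_gap: -0.2
```

```bash
python3 gc.py -20 -29 145;  python3 look.py l wrist
python3 - <<'E'
from h import *
np.set_printoptions(precision=1,suppress=True)
p,d,K,T=load("wrist_l"); C=toC(cloud(d,K,T)); ok=d>0
m=ok&(C[...,2]>140)&(C[...,2]<175)&(C[...,0]<-13)&(C[...,0]>-45)&(abs(C[...,1]+25)<20);Q=C[m]
print(m.sum(),Q.min(0),Q.max(0),np.median(Q,0))
E
```

```text
t 28.6 chest TCP [-19.8 -29.2 164.3] rot [179.8   0.7  -4.9] F chest [-0.2 -0.1  0.4] -0.1696268581656019 [ 2.   5.8 91.2 -0.1 83.7  6.9]
off,rot [ 0.1 -0.2 19.3] [ 0.2  0.7 -0. ]
654 [-34.7 -34.7 141.2] [-13.2 -20.1 159. ] [-25.5 -26.2 154.7]
```

View pics/wrist_l.png

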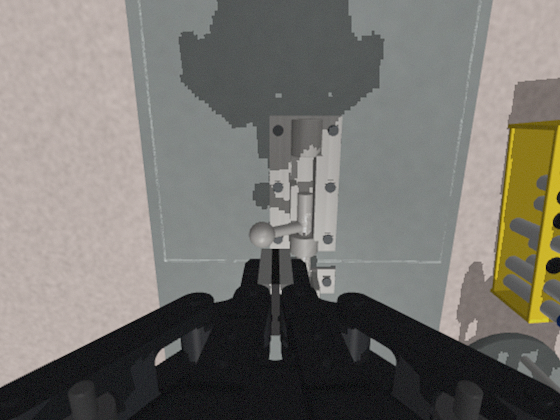

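jog_arm(
  offset=[
    [-3,0,10],
    [0,0,10],
    [0,0,8],
    [0,0,6],
    [0,0,5],
    [0,0,3],
  ],
  delta_rot=[
    [0,0.5,0],
    [0,0,0],
    [0,0,0],
    [0,0,0],
    [0,0,0],
    [0,0,0],
  ],
  jaw=[0,0,0,0,0,0],
)

```text
time: 29.25
tool_pos: [566.2, 71.1, 117.7]
tcp_rot: [179.8, 0.4, -4.9]
ft_force: [-10.7, -1.1, 28.2]
finger_gap: 0.1
```

```bash
python3 gc.py -24 -29 119.5
```

```text
t 29.25 chest TCP [-25.9 -29.2 117.7] rot [179.8   0.4  -4.9] F chest [-10.5  -2.   28.2] 0.07362565078405485 [ 2.1  6.6 95.3 -0.1 78.5  7. ]
off,rot [ 1.9 -0.2 -1.8] [ 0.2  0.4 -0. ]
```

Solid stop at the expected height (tip ≈146 mm). Retreat and look.

jog_arm(
  offset=[
    [0,0,-8],
    [0,0,-25],
    [0,0,-40],
    [0,25,-45],
    [0,35,-40],
    [0,35,0],
    [0,0,0],
  ],
  delta_rot=[
    [0,0,0],
    [0,0,0],
    [0,0,0],
    [0,0,0],
    [0,0,0],
    [0,0,0],
    [0,0,0],
  ],
  jaw=[0,0,0,0,0,0,0],
)

```text
time: 29.95
tool_pos: [559.0, -24.5, 279.2]
tcp_rot: [179.7, 0.4, -4.7]
ft_force: [-1.5, -0.1, -1.3]
finger_gap: 0.2
```

```bash
python3 look.py m wrist side top; python3 gc.py
python3 - <<'E'
from h import *
np.set_printoptions(precision=1,suppress=True)
p,d,K,T=load("wrist_m"); C=toC(cloud(d,K,T)); ok=d>0
m=ok&(C[...,2]>130)&(C[...,2]<175)&(C[...,0]<-20)&(C[...,0]>-45)&(abs(C[...,1]+25)<20);Q=C[m]
print(m.sum(),Q.min(0),Q.max(0),np.median(Q,0))
if len(Q)>20:
    A=np.c_[2*Q,np.ones(len(Q))]; x=np.linalg.lstsq(A,(Q**2).sum(1),rcond=None)[0]; print("sphere",x[:3],np.sqrt(x[3]+x[:3]@x[:3]))
for x0 in (-80,60):
  for y0 in (-50,20,100):
    m=ok&(abs(C[...,0]-x0)<6)&(abs(C[...,1]-y0)<5)
    if m.sum()>5: print(x0,y0,np.median(C[m][:,2]))
i=np.argwhere(ok&(abs(C[...,0])<40)&(C[...,1]>-120)&(C[...,1]<60)&(C[...,2]>115)&(C[...,2]<180)); a,b=i.min(0),i.max(0); print(a,b)
cv2.imwrite("pics/wm.png",cv2.resize(p[a[0]:b[0],a[1]:b[1],::-1],None,fx=3,fy=3,interpolation=cv2.INTER_CUBIC))
E
```

```text
t 30.1 chest TCP [ -25.5 -121.2  278. ] rot [179.8   0.5  -4.6] F chest [ 0.4  1.  -0.2] 0.26277466593980014 [-7.2  0.6 84.8 -0.2 95.1 -2.7]
301 [-39.  -35.9 139. ] [-20.  -20.5 150.1] [-30.7 -28.7 145.1]
sphere [-30.4 -28.1 139.7] 8.362464766195309
-80 -50 121.41748721075578
-80 20 121.64531196326291
60 -50 121.60416840956032
60 20 121.70408866838508
[  0 259] [181 348]
```

View pics/wm.png

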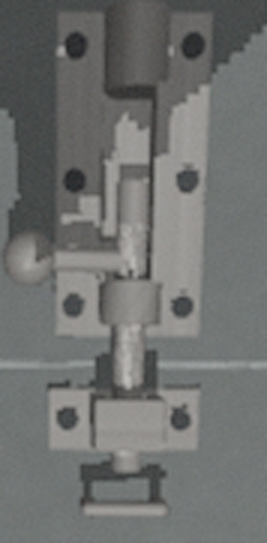

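View pics/top_m.png

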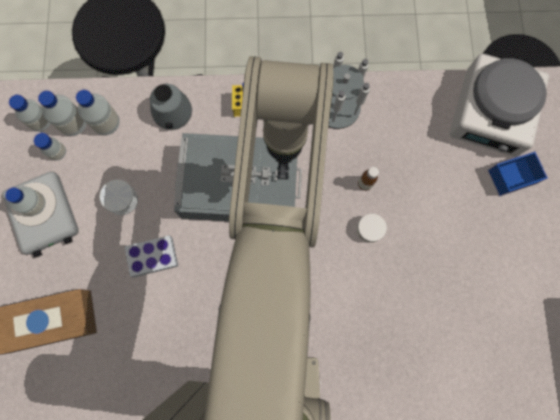

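View pics/side_m.png

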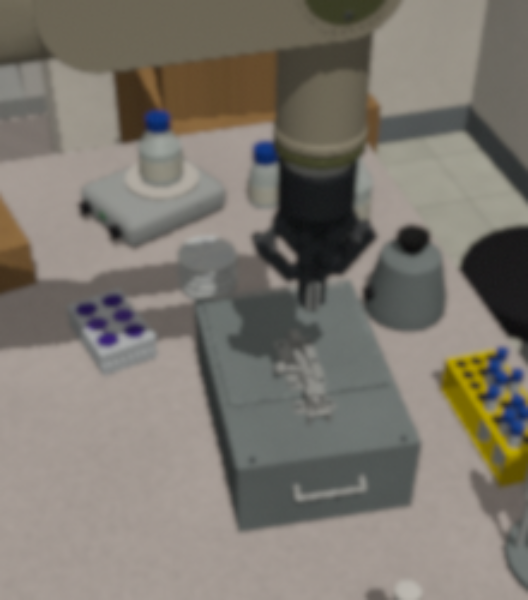

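jog_arm(
  offset=[
    [0,0,-15],
    [0,0,0],
    [0,0,0],
  ],
  delta_rot=[
    [0,0,0],
    [0,0,0],
    [0,0,0],
  ],
  jaw=[0,0,0],
)

```text
time: 30.4
tool_pos: [558.2, -17.7, 291.9]
tcp_rot: [179.9, 0.7, -4.4]
ft_force: [1.1, 0.6, -0.9]
finger_gap: 0.4
```

```bash
python3 -c "
from bench import r
print(r.hand_in())"
```

```text
the job is handed in; nothing more can be done
None
```

The jar is back in the chest, the hatch is shut, and the bolt is home and turned down. I handed the job in at about 30.4 s, with the gripper clear of everything.

**What the last checks showed:**
- **Jar:** it touched the chest floor at about 6.5 N. The wrist picture taken before closing showed it standing upright, about 5 mm from the middle of its space.
- **Hatch:** its top face measures 121.4–121.7 mm high all over, against the 121 mm given for shut.
- **Bolt and handle:** the knob sits at the chest's (-30, -28, 140) mm, against about (-31, -28, 139.5) mm expected. The rod is visible through the keeper.
- **Other items:** the tall bottle, tub, plates and petri stack look unmoved in the last pictures.

**What went wrong or disagreed:**
- **Fingertips:** they sit about 28 mm behind the reported TCP. My first grasp therefore closed just above the cap without moving the jar, and I corrected for it from the wrist-camera depth.
- **Handle:** it was leaning about 0.24 rad at the start, so I straightened it with the jaws before sliding the bolt.
- **Bolt travel:** I measured about 36 mm rather than 38 mm, but the bolt met a firm stop and the knob's final position agrees with fully home.
- **Turning the handle:** the first push down met the knob from the wrong side, with about 36 N at the wrist from the fingertips. I backed off and pushed again from above, at about 30 N.

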